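Unlock a sample magazine and load it

TASK

The shutter of the blue sample magazine is locked by a spring clip on its rod: slide the wedge along the rod under the clip's bow until the clip springs up off the rod, without pulling at the clip with the gripper. Then pull the shutter fully open, release every amber sample capsule into the funnel so that it drops down inside the magazine, and push the shutter fully shut again. At the end the clip and the wedge lie in the white tray, and the other things on the bench have not been pushed about or knocked over.

Things in the scene. Friction and masses are not known exactly. Their poses are not given: they have to be found in the camera images.
- feeder: Blue fixed magazine stand, base plate 300 x 120 x 8 mm. Origin on the bench; x runs along the rod (landing block at -x, clip, guide block, then funnel and shutter handle at +x), z up. Steel rod of diameter 16 mm along x at y 0, its axis at z 148 mm. Sizes below are in this frame, mm.
- landing (a point): Middle of the landing block's flat top, at (-126, 0, 157) of the feeder; block x -160..-92, y -25..25. The wedge lies on it and slides to +x along the rod's top (z 156). Next come the rod's brass crosshead (x -91..-81, y -13..13, top z 155.5), the clip (x -78..-60) and the guide block (x -46..-2, y -25..25, flat top z 155.5).
- clip_seat (a point): Point on the rod's axis where the clip sits, at (-69, 0, 148) of the feeder, same axes. Fixed fork cheeks at x -58..-46, |y| 14..25, top z 157, stop the clip from moving to +x.
- funnel (a point): Centre of the steel funnel's mouth, at (75, 0, 205) of the feeder, same axes. Mouth 96 (x) by 116 (y); it narrows to a throat 34 by 72 at z 154, with the shutter plate just under it.
- well_mouth (a point): Centre of the top of the clear-walled well, at (75, 0, 143) of the feeder, same axes. Well 34 (x) by 72 (y) inside, floor at z 8. Capsules lie in it with their length along y, one on another, up to four; one is inside when its centre is below this point.
- shutter (a joint): Slide of rod and shutter, m: 0 shut (plate covers the well), 0.046 fully open, growing along the feeder's +x. About 2.5 N of friction. The crosshead strikes the clip after a few mm while the clip is on the rod.
- shutter_handle (a point): Grip point of the shutter's upright black post with red top, 14 (x) by 18 (y) mm, red top 16 by 20, rising to z 240 mm; the point is at z 225, at feeder x 153 when shut, y 0; it moves with the shutter. When shut the post stands 20 mm clear of the funnel's rim.
- clip: Steel spring clip with red tab, 70 mm tall, 43 wide (y), 90 g. Origin on the rod's axis when seated, z towards the tab. Two side skids (x -32..19, |y| 14..16.5, z 9..16) rest on landing block and fork. Two sprung jaws reach down to z -11 and grip the rod from below. Lifted 14 to 16 mm (5 to 10 N) they pass over the rod; then it sits tilted on the wedge.
- clip_bow (a point): Middle of the underside of the clip's bow plate, 16 above the clip's origin. Bow x -9..9, y -21.5..21.5, z 16..21 in the clip's frame: when seated a space 8 mm high and 28 mm wide (y) is left between the bow and the rod's top, for the wedge.
- clip_tab (a point): Grip point of the clip's red tab, 45 above the clip's origin. Tab 12 (x) by 22 (y), z 21..59 in the clip's frame.
- wedge: Steel wedge with upright orange handle, about 250 g. Origin under the handle's middle on the flat underside; x to the tip, z up. In its frame (mm): ramp 9 wide, its top falls evenly from z 29 at x 11 to z 3 at the tip, x 110; block under the handle 22 (x) by 20, top z 29; handle 18 (x) by 22 (y), z 29..70.
- wedge_tip (a point): Middle of the wedge's tip on its underside, 110 mm ahead of the wedge's origin.
- tray: White fixed tray 150 (x) by 180 (y) mm outside, walls 4 mm thick and 22 mm high; origin at its centre on the bench.
- tray_in (a point): Centre of the tray's inner floor, 4 to 5 mm above the bench, axes of the tray.
- capsule0: Amber sample capsule, 64 mm long along its x axis, with one blue and one white octagonal end cap 26 mm across flats and a round body of diameter 24 mm between them; origin at its centre; 50 g. It lies on its side. May be absent.
- capsule1: Amber sample capsule, 64 mm long along its x axis, with one blue and one white octagonal end cap 26 mm across flats and a round body of diameter 24 mm between them; origin at its centre; 50 g. It lies on its side. May be absent.
- capsule2: Amber sample capsule, 64 mm long along its x axis, with one blue and one white octagonal end cap 26 mm across flats and a round body of diameter 24 mm between them; origin at its centre; 50 g. It lies on its side. May be absent.
- capsule3: Amber sample capsule, 64 mm long along its x axis, with one blue and one white octagonal end cap 26 mm across flats and a round body of diameter 24 mm between them; origin at its centre; 50 g. It lies on its side. May be absent.
- timer: Blue sand timer, 50 mm wide, 102 mm tall; a bystander to leave alone; origin at its underside.
- beaker: Glass beaker, 70 mm wide, 85 mm tall; a bystander to leave alone; origin at its underside.
- wash_bottle: White wash bottle with red cap, 60 mm wide, 160 mm tall; a bystander to leave alone; origin at its underside.
- jar: Amber jar with white cap, 64 mm wide, 75 mm tall; a bystander to leave alone; origin at its underside.
- spatula: Lab spatula, 190 mm long, lying; a bystander to leave alone; origin at its underside.
- dish: White porcelain dish, 90 mm wide, 18 mm tall; a bystander to leave alone; origin at its underside.
There are look-alikes about, which are no part of the job. What is shaped like the capsule2 but black or turquoise is not meant.

How it is judged (in metres and radians):
On the way, in this order (a step that is already met when the one before it is completed fails the run):
1. the clip has been lifted off the rod by the wedge lying under its bow, with no finger on the clip (z of clip in the frame of clip_seat above 0.015 m and x of wedge_tip in the frame of clip between 0.02 and 0.13 m and y of wedge_tip in the frame of clip between -0.025 and 0.025 m and x of clip in the frame of clip_seat between -0.03 and 0.03 m and y of clip in the frame of clip_seat between -0.02 and 0.02 m and contact force between the fingers and clip below 0.5 N), for 0.1 s.
2. the shutter is fully open (value of joint shutter above 0.041 m), for 0.1 s.
3. every capsule present lies in the well (x of capsule0 in the frame of well_mouth between -0.019 and 0.019 m and y of capsule0 in the frame of well_mouth between -0.038 and 0.038 m and z of capsule0 in the frame of well_mouth between -0.14 and -0.004 m and x of capsule1 in the frame of well_mouth between -0.019 and 0.019 m and y of capsule1 in the frame of well_mouth between -0.038 and 0.038 m and z of capsule1 in the frame of well_mouth between -0.14 and -0.004 m and x of capsule2 in the frame of well_mouth between -0.019 and 0.019 m and y of capsule2 in the frame of well_mouth between -0.038 and 0.038 m and z of capsule2 in the frame of well_mouth between -0.14 and -0.004 m and x of capsule3 in the frame of well_mouth between -0.019 and 0.019 m and y of capsule3 in the frame of well_mouth between -0.038 and 0.038 m and z of capsule3 in the frame of well_mouth between -0.14 and -0.004 m), for 0.2 s.
4. the shutter is shut again (value of joint shutter below 0.005 m), for 0.2 s.
At the end, for the whole second after the job is handed in: Every capsule present has its centre at least 4 mm below the well's mouth and inside the well; the shutter is within 5 mm of shut; the clip and the wedge (origin and tip) lie inside the tray's walls, no higher than 50 mm over its floor; all of them at rest (all of step 3 and x of clip in the frame of tray_in between -0.073 and 0.073 m and y of clip in the frame of tray_in between -0.088 and 0.088 m and z of clip in the frame of tray_in between -0.005 and 0.05 m and x of wedge in the frame of tray_in between -0.073 and 0.073 m and y of wedge in the frame of tray_in between -0.088 and 0.088 m and z of wedge in the frame of tray_in between -0.005 and 0.05 m and x of wedge_tip in the frame of tray_in between -0.073 and 0.073 m and y of wedge_tip in the frame of tray_in between -0.088 and 0.088 m and z of wedge_tip in the frame of tray_in between -0.005 and 0.05 m and linear speed of each of capsule0, capsule1, capsule2, capsule3, clip, wedge below 0.03 m/s and value of joint shutter below 0.005 m); the robot touches nothing.
It fails at once if a bystander is pushed more than 40 mm (distance of any of timer, beaker, wash_bottle, jar, spatula, dish from where it was at the start of the episode above 0.04 m).
It fails at once if timer, beaker, wash bottle or jar is knocked over (angle between any of timer, beaker, wash_bottle, jar's own z axis and vertical above 0.6 rad).
It fails at once if the fingers press on the clip while it still sits on the rod (contact force between the fingers and clip above 3 N and distance between clip and clip_seat below 0.006 m).
Of capsule0, capsule1, capsule2, capsule3 only 2 to 4 are there at a start; the rules pass over those that are not, and their reading is None.
At some moment in a run one of capsule0, capsule1, capsule2, capsule3 may be knocked a few centimetres aside while the robot is not near it.
Once in a run the grip may slacken for a moment while it holds something.
It also fails if it takes over 210 s, if anything falls off the work surface, if the arm or the gripper's body presses on something with over 40 N, if the wrist force passes 120 N, or if a joint passes its speed limit or range.

ROBOT

A 6-joint arm with a two-finger parallel gripper is mounted at the origin on the work surface. World frame = base frame: x ahead of the robot, y to its left, z up, the work surface at z = 0. Lengths are in mm, angles in degrees, forces in N, time in s.
With the tool pointing down it reaches from about 250 to 775 mm from the base axis. Payload 4 kg.
Tool frame: the origin (TCP) lies midway between the tips of the shut fingers; the grasp point (between the pads) lies 19 mm behind it (robot.tcp_to_grasp is the z of the grasp point in the tool frame, in mm); z points along the fingers, y is the direction in which the jaws open and shut (so a half turn about z gives the same grasp; the last joint's range is limited). The gripper opens to 85 mm and grips with 20 to 120 N. Pads are 22 mm wide; open, the fingers measure 114 mm over their backs; the gripper's body (76 mm by 85 mm) begins 54 mm behind the grasp point. The pads swing forward as they close: fully open they stand 13 mm farther back than shut.
Start: joints at [67.546, 4.996, 78.535, -0, 96.463, -5.907], TCP at [156.65, 527.237, 231.341] pointing down, gripper open.
Joint ranges: [-177.83, 177.83], [-43.37, 116.18], [15.69, 146.23], [-61.86, 241.86], [9.47, 152.12], [-147.06, 147.06]. Speed limits (degrees/s): [159.86, 159.86, 180, 180, 180, 180].

INTERFACE

Orientations are given as [roll, pitch, yaw] about the fixed x, y, z axes, in that order (R = Rz(yaw) Ry(pitch) Rx(roll)).
In Python, from plant import observe, cams, robot gives the robot as it stands.
- The arm moves only by the tool drive_tool, never from a script. Its argument "targets" is a list of rows, each a list of 3 entries, a list of its own where there are three numbers: the shift along the world's x, y, z in m, then the turn about the world's z in degrees, then the closure, from -1 (fully open) to 1 (shut). A call has 1 to 10 rows; each row is the pose to reach, as a shift and turn from the pose commanded when the call began; what a row does not reach only later rows make up. A row lasts 1/10 s, in which the tool goes at most 50 mm and 8.59 degrees, less where a joint would pass 70% of its speed; a pose out of reach is approached as far as the arm can. A call with a gripper value outside its range is refused whole. The fingers move at their own pace and stop on an object; "grip_force" is the grip in N (left out, the last holds). Time passes only in rows, so rows that repeat a pose let the fingers close. It gives the time, the measured TCP pose, the force and the opening at its end, in the units of the state.
- observe(): the state, without advancing time (a new reading comes with each control period).
- cams.grab_frame(name): name is "scene" or "top" or "wrist"; returns a dict with "image" (384x512x3 uint8, red, green, blue), "fx", "fy", "cx", "cy" (pixels), "rvec" (rotation vector, rad) and "tvec" (3), from world to camera coordinates, as OpenCV has them. Camera axes: x right, y down, z forward; pixel columns grow to the right and rows downward; lengths in mm; the calibration is good to about 2 mm. A picture is of the moment at which its call begins. There is no depth.
- robot.close_job(): hands the job in, once; it reports no verdict.
The state is a dict: "time": time; "joints": joint angles; "joint_velocities": joint speeds; "joint_efforts": joint torques, N m; "eef_pos": TCP position; "eef_rot": TCP orientation; "force": force on the tool from outside, world axes, zero at the start; "torque": the same for the moment, N m; "opening": opening from 0.0 (shut) to 1.0 (fully open).
Only numpy, scipy, OpenCV 4.12 (cv2) and the standard library are available. Lean on these libraries where they do the work, as an engineer would, in place of code of your own. Each camera call takes 0.05 s, during which the arm holds its last target.

## Working session

There is one attempt and no reset: what is moved stays moved. The work goes in short steps, Python scripts to look and compute and a tool call to move; the robot and the scene stay as the last step left them, time stands still between calls to the robot, and variables do not carry over. Pictures are saved under pics/ and viewed, and the job is handed in when it is done.

Besides the shell and the picture viewer there is one more tool, called after "Request:" as name(argument=value, ...) on one line, values as JSON. drive_tool: Moves the arm, as the interface text tells. Its arguments: {"type":"object","properties":{"targets":{"type":"array","items":{"type":"array"}},"grip_force":{"type":"number"}},"required":["targets"]}

```bash
ls; mkdir -p pics; python3 - <<'E'
from plant import observe,cams,robot
import cv2
print(observe()); print(robot.tcp_to_grasp)
for n in ("scene","top","wrist"):
    f=cams.grab_frame(n); cv2.imwrite(f"pics/{n}0.png",cv2.cvtColor(f["image"],cv2.COLOR_RGB2BGR)); print(n,f["fx"],f["cx"],f["cy"],f["rvec"],f["tvec"])
E
```

```text
pics
{'time': 0.0, 'joints': array([ 6.75460618e+01,  5.04032487e+00,  7.86259682e+01,  1.27979642e-03,
        9.64621176e+01, -5.90792813e+00]), 'joint_velocities': array([ 0.07997449, -0.05308758,  0.03821523,  0.00724479,  0.063348  ,
       -0.02354836]), 'joint_efforts': array([ 3.07953715e-04, -3.51863801e+01, -3.13275111e+01, -1.98408816e-04,
        1.09314371e-02, -6.69275067e-06]), 'eef_pos': array([156.44476981, 526.76103666, 230.11668651]), 'eef_rot': array([-1.79872402e+02, -1.44825556e-02,  1.63454116e+02]), 'force': array([ 0.51030256, -0.71214116, -0.71810694]), 'torque': array([ 0.01226138,  0.00277041, -0.05681934]), 'opening': 0.9963981695256017}
-18.700000000000003
scene 418.46407645179386 261.76586448069503 194.99309788185366 [ 0.67595705  2.75381266 -0.90603478] [ 472.11578431  -97.61113744 1576.72403952]
top 381.8732296289269 249.93662441175826 181.94599020381196 [ 2.11150976 -2.09566455  0.23361541] [ -23.83377919  557.65026655 1028.43174788]
wrist 331.9634152640952 256.9968979796776 188.91616291878452 [-2.29484931 -1.71265462 -0.28097308] [-550.22405545  -42.57199833  379.9623639 ]
```

View pics/scene0.png

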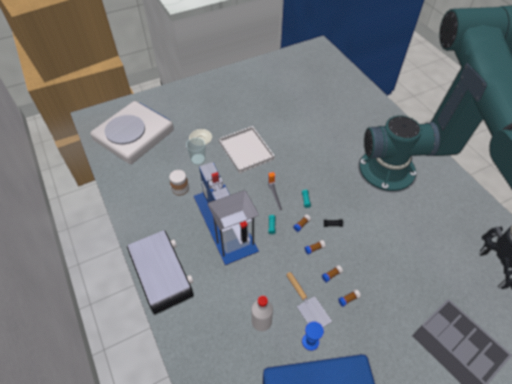

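View pics/top0.png

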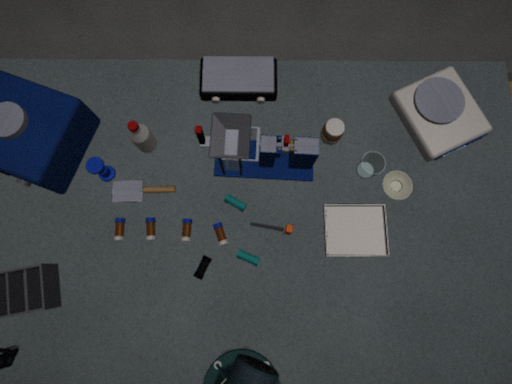

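View pics/wrist0.png

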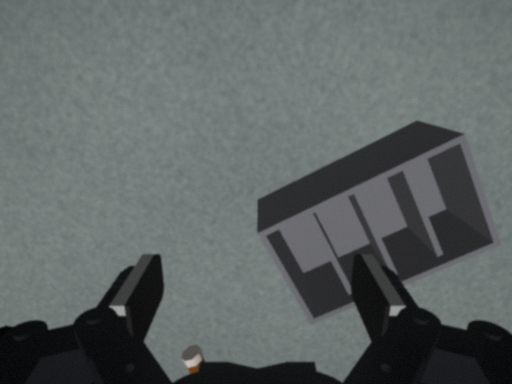

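```bash
cat > h.py <<'E'
from plant import observe,cams,robot
import cv2, numpy as np
def grab(n,save=None):
    f=cams.grab_frame(n)
    if save: cv2.imwrite(f"pics/{save}.png",cv2.cvtColor(f["image"],cv2.COLOR_RGB2BGR))
    return f
def KRT(f):
    K=np.array([[f["fx"],0,f["cx"]],[0,f["fy"],f["cy"]],[0,0,1.]]); R=cv2.Rodrigues(np.array(f["rvec"],float))[0]
    return K,R,np.array(f["tvec"],float).reshape(3)
def ray(f,u,v):
    K,R,t=KRT(f); d=R.T@np.linalg.inv(K)@np.array([u,v,1.]); return -R.T@t,d/np.linalg.norm(d)
def onz(f,u,v,z):
    c,d=ray(f,u,v); return c+d*(z-c[2])/d[2]
def proj(f,P):
    K,R,t=KRT(f); p=K@(R@np.asarray(P,float)+t); return p[:2]/p[2]
def tri(obs):
    A=np.zeros((3,3));b=np.zeros(3)
    for f,u,v in obs:
        c,d=ray(f,u,v);M=np.eye(3)-np.outer(d,d);A+=M;b+=M@c
    return np.linalg.solve(A,b)
def crop(f,x0,y0,x1,y1,s,name):
    im=cv2.cvtColor(f["image"],cv2.COLOR_RGB2BGR)[y0:y1,x0:x1]
    im=cv2.resize(im,None,fx=s,fy=s,interpolation=cv2.INTER_CUBIC); cv2.imwrite(f"pics/{name}.png",im)
def blobs(f,mask,amin=6):
    n,l,s,c=cv2.connectedComponentsWithStats(mask.astype(np.uint8))
    return [(c[i].round(1).tolist(),s[i].tolist()) for i in range(1,n) if s[i][4]>=amin]
def hsv(f): return cv2.cvtColor(f["image"],cv2.COLOR_RGB2HSV)
def st():
    o=observe(); print("t",round(o["time"],2),"pos",o["eef_pos"].round(1),"rot",o["eef_rot"].round(1),"F",o["force"].round(1),"op",round(o["opening"],3))
E
python3 - <<'E'
from h import *
f=grab("top")
crop(f,190,95,330,195,5,"topA"); crop(f,100,190,310,290,3.8,"topB")
s=grab("scene"); crop(s,180,120,320,270,4,"scA")
h=hsv(f); H,S,V=h[...,0],h[...,1],h[...,2]
print("orange",blobs(f,(H>3)&(H<15)&(S>120)&(V>60)))
print("tray",onz(f,325,205,22),onz(f,386,205,22),onz(f,388,257,22),onz(f,327,257,22))
print("cam",ray(f,0,0)[0], ray(s,0,0)[0])
E
```

```text
orange [([118.8, 228.7], [116, 223, 6, 13, 62]), ([150.0, 228.2], [148, 222, 5, 13, 61]), ([186.2, 229.8], [183, 224, 7, 13, 60]), ([288.7, 228.2], [285, 224, 8, 9, 58]), ([220.5, 233.4], [217, 227, 8, 14, 64])]
tray [ 499.43454079 -239.55613601   22.        ] [ 500.77759329 -417.90715032   22.        ] [ 351.48944926 -412.99526607   22.        ] [ 350.18494685 -239.89504506   22.        ]
cam [ 317.60805479  -21.48820521 1126.00049264] [ 908.98230217  672.22400547 1200.14416033]
```

```bash
ls -la .; true
```

```text
total 16
drwxr-xr-x  3 agent agent 4096 Dec  6 13:57 .
drwxr-xr-x 23 root  root  4096 Dec  6 13:56 ..
-rw-r--r--  1 agent agent 1416 Dec  6 13:57 h.py
drwxr-xr-x  2 agent agent 4096 Dec  6 13:57 pics
```

View pics/topA.png

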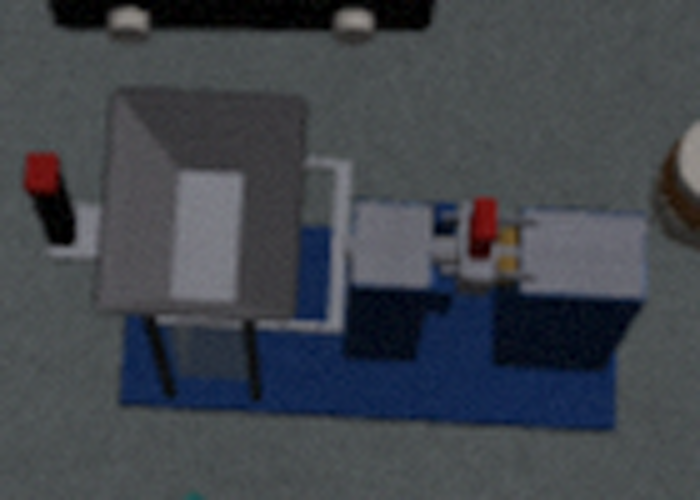

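View pics/topB.png

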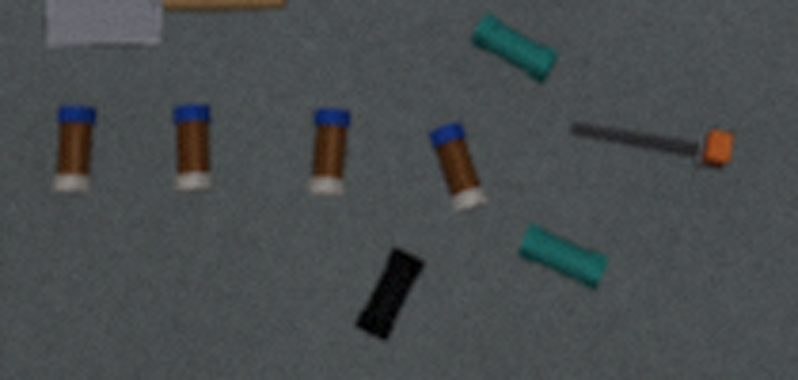

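View pics/scA.png

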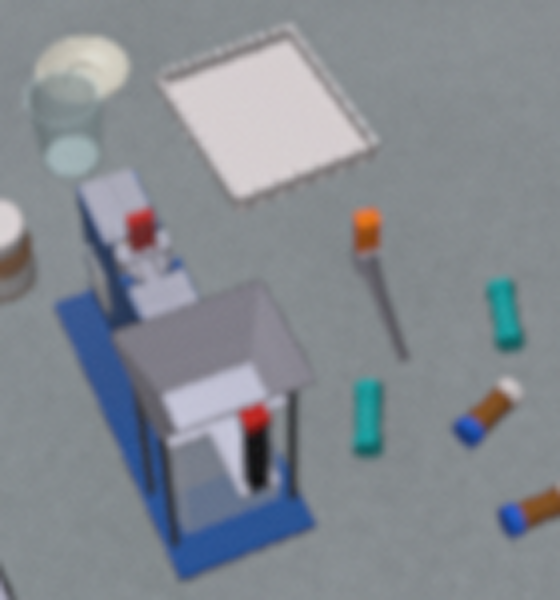

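```bash
python3 - <<'E'
from h import *
from scipy.optimize import least_squares
f=grab("top"); s=grab("scene")
def T(u,v): return (190+(u-2)/5,95+(v-2)/5)
pts=[((150,-60,8),(120,405)),((-150,-60,8),(612,430)),
((123,58,205),(108,88)),((27,58,205),(308,95)),((27,-58,205),(298,318)),((123,-58,205),(95,308)),
((-92,25,157),(523,212)),((-160,25,157),(645,215)),((-160,-25,157),(640,297)),((-92,-25,157),(522,297)),
((-46,25,155.5),(432,206)),((-46,-25,155.5),(432,288)),((-2,25,155.5),(355,203)),((-2,-25,155.5),(348,285))]
def feed(p,q):
    c,s_=np.cos(p[2]),np.sin(p[2]); return np.array([p[0]+c*q[0]-s_*q[1],p[1]+s_*q[0]+c*q[1],q[2]])
def res(p): return np.concatenate([proj(f,feed(p,a))-T(*b) for a,b in pts])
r=least_squares(res,[500,0,1.57]); p=r.x
print(p,np.degrees(p[2]),r.fun.reshape(-1,2).round(1).tolist())
for n,q in dict(handle=(153,0,240),tabtop=(-69,0,207),funnel=(75,0,205)).items(): print(n,feed(p,q),proj(f,feed(p,q)),proj(s,feed(p,q)))
for nm,F in (("top",f),("scene",s)):
    h=hsv(F); H,S,V=h[...,0],h[...,1],h[...,2]
    print(nm,"red",blobs(F,((H<4)|(H>174))&(S>140)&(V>70)),"or",blobs(F,(H>3)&(H<15)&(S>150)&(V>130)))
    print("grab cap", blobs(F,(H>105)&(H<125)&(S>180)&(V>90),15))
E
```

```text
[631.30032489 -44.31885702   1.52781659] 87.53744249791072 [[-3.2, -34.4], [-4.0, -34.7], [-1.4, 48.8], [-3.1, 49.2], [1.2, -38.9], [4.5, -38.6], [-0.4, 20.9], [1.0, 21.5], [2.2, -12.9], [0.3, -14.1], [0.4, 21.4], [1.0, -13.0], [-0.8, 21.2], [1.4, -13.1]]
handle [637.87420019 108.53984952 240.        ] [197.83329462 133.67082266] [248.00328139 220.97953816]
tabtop [ 628.33563603 -113.25513644  207.        ] [287.20317077 142.36234226] [218.47245551 171.89749168]
funnel [634.52281278  30.61188148 205.        ] [230.34704729 139.88477982] [237.07970683 207.07918948]
top red [([132.1, 125.0], [127, 121, 11, 9, 72]), ([197.8, 129.0], [195, 126, 7, 7, 44]), ([286.5, 138.5], [285, 135, 4, 8, 32])] or [([289.0, 228.0], [287, 225, 5, 7, 33])]
grab cap [([94.0, 164.6], [86, 157, 17, 16, 214]), ([108.2, 173.5], [99, 166, 16, 15, 86]), ([149.7, 219.1], [147, 218, 7, 3, 19]), ([186.4, 220.1], [184, 219, 6, 3, 17]), ([217.4, 224.6], [215, 223, 6, 4, 17])]
scene red [([215.0, 176.5], [212, 173, 6, 8, 37]), ([243.3, 224.5], [241, 222, 6, 7, 31]), ([262.2, 300.6], [258, 296, 9, 10, 76])] or [([271.1, 176.9], [269, 173, 6, 9, 43])]
grab cap [([296.8, 227.3], [295, 225, 5, 5, 18]), ([238.0, 254.6], [224, 247, 33, 16, 112]), ([307.6, 249.5], [306, 247, 4, 6, 18]), ([325.3, 277.1], [323, 275, 6, 6, 21]), ([342.0, 301.3], [340, 298, 5, 7, 23]), ([312.2, 335.6], [303, 323, 20, 27, 361]), ([294.1, 370.6], [289, 365, 12, 14, 46]), ([283.0, 368.6], [279, 367, 9, 4, 17]), ([278.0, 375.4], [274, 369, 10, 13, 32]), ([271.5, 380.4], [268, 377, 8, 7, 19])]
```

```bash
python3 - <<'E'
from h import *
from scipy.optimize import least_squares
f=grab("top"); s=grab("scene")
def T(u,v): return (190+(u-2)/5,95+(v-2)/5)
pts=[((150,60,8),(120,405)),((-150,60,8),(612,430)),
((123,-58,205),(108,88)),((27,-58,205),(308,95)),((27,58,205),(298,318)),((123,58,205),(95,308)),
((-92,-25,157),(523,212)),((-160,-25,157),(645,215)),((-160,25,157),(640,297)),((-92,25,157),(522,297)),
((-46,-25,155.5),(432,206)),((-46,25,155.5),(432,288)),((-2,-25,155.5),(355,203)),((-2,25,155.5),(348,285))]
def feed(p,q):
    c,s_=np.cos(p[2]),np.sin(p[2]); return np.array([p[0]+c*q[0]-s_*q[1],p[1]+s_*q[0]+c*q[1],q[2]])
def res(p): return np.concatenate([proj(f,feed(p,a))-T(*b) for a,b in pts])
r=least_squares(res,[500,0,1.57]); p=r.x
print(p,np.degrees(p[2]),r.fun.reshape(-1,2).round(1).tolist())
for n,q in dict(handle=(153,0,232),tab=(-69,0,200),funnel=(75,0,205),landing=(-126,0,157)).items(): print(n,feed(p,q),proj(f,feed(p,q)),proj(s,feed(p,q)))
print("handle tri",tri([(f,197.8,129.0),(s,243.3,224.5)]),"tab tri",tri([(f,286.5,138.5),(s,215,176.5)]))
print("wedge handle tri",tri([(f,289,228),(s,271.1,176.9)]), "tip",onz(f,252,224.5,1.5),"hd",onz(f,289,228.5,65))
for c in [(118.8,228.7),(150,228.3),(186.2,229.8),(220.5,233.6)]: print("cap",onz(f,*c,13))
E
```

```text
[643.10234771 -44.92259895   1.53197603] 87.77576075368131 [[-5.7, -0.1], [-4.5, -0.6], [2.2, 1.2], [-0.6, 1.5], [-0.8, 0.1], [1.6, 0.4], [0.2, -1.4], [1.3, -0.9], [2.2, 0.6], [0.0, -0.5], [1.2, -0.8], [0.6, 0.7], [0.2, -0.9], [0.8, 0.5]]
handle [649.04036162 107.96212883 232.        ] [198.66645531 130.50839358] [244.30182048 223.98879533]
tab [ 640.42441986 -113.87061345  200.        ] [287.1172443  138.73192963] [214.9631833  174.59282922]
funnel [646.01313884  30.02089506 205.        ] [230.66462357 135.58739255] [233.40927134 208.42343257]
landing [ 638.2122186 -170.8276689  157.       ] [307.01389783 145.02181401] [209.39936345 170.69085399]
handle tri [652.50152123 109.70461083 234.09805801] tab tri [ 642.39036065 -112.2960438   194.05653181]
wedge handle tri [ 428.54926866 -130.37141256   51.51974328] tip [443.09851318 -26.57102283   1.5       ] hd [ 425.69658803 -128.91695423   65.        ]
cap [426.68597509 360.68730199  13.        ]
cap [428.52932277 270.04678148  13.        ]
cap [424.97453974 164.57666877  13.        ]
cap [414.74271052  64.6423649   13.        ]
```

Request:
drive_tool(targets=[[[0.27,-0.65,0.03],-80,-1],[[0.27,-0.65,0.03],-80,-1],[[0.27,-0.65,0.03],-80,-1],[[0.27,-0.65,0.03],-80,-1],[[0.27,-0.65,0.03],-80,-1],[[0.27,-0.65,0.03],-80,-1],[[0.27,-0.65,0.03],-80,-1],[[0.27,-0.65,0.03],-80,-1],[[0.27,-0.65,0.03],-80,-1],[[0.27,-0.65,0.03],-80,-1]], grip_force=60)

```text
time: 1.45
eef_pos: [348.5, 64.0, 253.2]
eef_rot: [179.9, -0.0, 83.3]
force: [1.0, 0.4, 0.5]
opening: 1.005
```

Request:
drive_tool(targets=[[[0,0,0],0,-1],[[0,0,0],0,-1],[[0,0,0],0,-1],[[0,0,0],0,-1],[[0,0,0],0,-1]])

```text
time: 1.95
eef_pos: [347.9, 67.3, 252.7]
eef_rot: [180.0, -0.0, 83.7]
force: [-0.5, 0.0, 0.2]
opening: 1.002
```

```bash
python3 - <<'E'
from h import *
st()
f=grab("wrist","w1"); print(ray(f,256,190))
E
```

```text
t 1.95 pos [347.9  67.3 252.7] rot [180.   -0.   83.7] F [-0.5  0.   0.2] op 1.002
(array([358.45420389, 151.09583711, 394.43961478]), array([-0.03930266, -0.32414509, -0.94519059]))
```

View pics/w1.png

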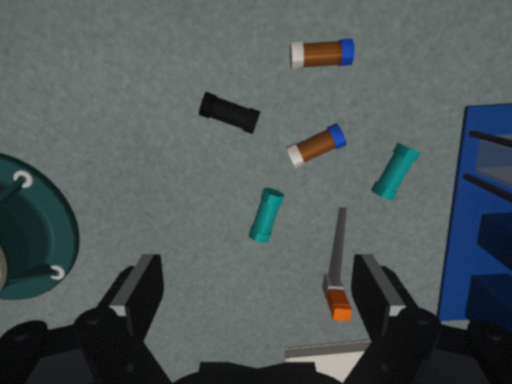

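```bash
python3 - <<'E'
from h import *
f=grab("wrist")
crop(f,280,190,400,340,4,"w1c")
t=onz(f,342.5,208,1.5); print(t)
E
```

```text
[449.12896035 -20.15911758   1.5       ]
```

View pics/w1c.png

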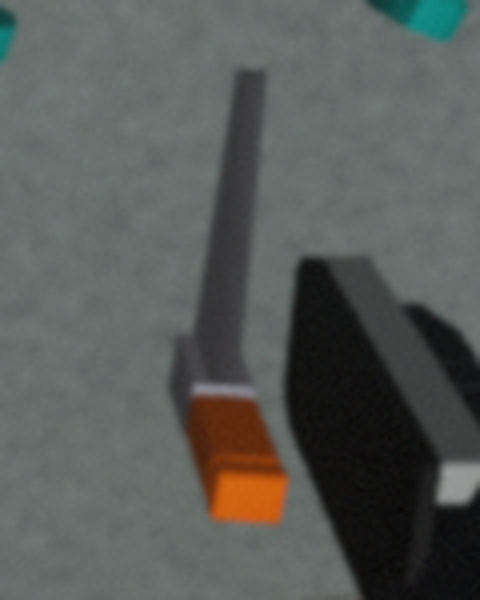

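```bash
python3 - <<'E'
from h import *
f=grab("wrist")
P=lambda u,v,z:onz(f,280+(u-1.5)/4,190+(v-1.5)/4,z)
t=P(251,71,3);h=P(249,498,70)
print(t,h,np.linalg.norm((t-h)[:2]),np.degrees(np.arctan2(*(t-h)[1::-1])))
print(P(217,473,70),P(288,478,70),P(281,523,70),P(211,518,70))
print(P(191,393,29),P(256,396,29))
E
```

```text
[448.66566546 -18.87395267   3.        ] [ 428.79593632 -126.53733107   70.        ] 109.4815472301902 79.54348077791636
[ 419.69688205 -116.54268101   70.        ] [ 440.42231403 -120.63888643   70.        ] [ 438.03028768 -136.68059515   70.        ] [ 417.32731935 -132.53909976   70.        ]
[ 420.18937595 -118.12510732   29.        ] [ 441.07505104 -121.6055713    29.        ]
```

Request:
drive_tool(targets=[[[0.081,-0.194,-0.1],-4.2,-1],[[0.081,-0.194,-0.1],-4.2,-1],[[0.081,-0.194,-0.1],-4.2,-1],[[0.081,-0.194,-0.1],-4.2,-1],[[0.081,-0.194,-0.1],-4.2,-1],[[0.081,-0.194,-0.1],-4.2,-1],[[0.081,-0.194,-0.1],-4.2,-1],[[0.081,-0.194,-0.1],-4.2,-1]])

```text
time: 2.9
eef_pos: [429.5, -127.2, 153.4]
eef_rot: [179.9, -0.0, 79.3]
force: [-0.0, 0.2, -0.6]
opening: 1.002
```

```bash
python3 - <<'E'
from h import *
st()
f=grab("wrist","w2")
E
```

```text
t 2.9 pos [ 429.5 -127.2  153.4] rot [179.9  -0.   79.3] F [-0.   0.2 -0.6] op 1.002
```

View pics/w2.png

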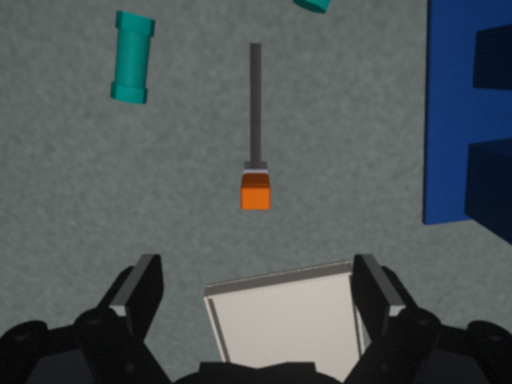

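Request:
drive_tool(targets=[[[0,0,-0.05],0,-1],[[0,0,-0.09],0,-1],[[0,0,-0.119],0,-1],[[0,0,-0.119],0,-1],[[0,0,-0.119],0,-1],[[0,0,-0.119],0,1],[[0,0,-0.119],0,1],[[0,0,-0.119],0,1],[[0,0,-0.119],0,1],[[0,0,-0.119],0,1]], grip_force=90)

```text
time: 3.95
eef_pos: [429.7, -128.4, 34.4]
eef_rot: [179.9, 0.0, 79.2]
force: [-0.7, 0.2, 4.7]
opening: 0.246
```

Request:
drive_tool(targets=[[[0,0,0],0,1],[[0,0,0],0,1],[[0,0,0],0,1],[[0,0,0],0,1],[[0,0,0],0,1]])

```text
time: 4.45
eef_pos: [429.7, -128.4, 34.4]
eef_rot: [179.9, 0.0, 79.2]
force: [-1.1, -0.5, 5.5]
opening: 0.242
```

```bash
python3 - <<'E'
from h import *
st()
f=grab("wrist","w3")
E
```

```text
t 4.45 pos [ 429.7 -128.4   34.4] rot [179.9   0.   79.2] F [-1.1 -0.5  5.5] op 0.242
```

View pics/w3.png

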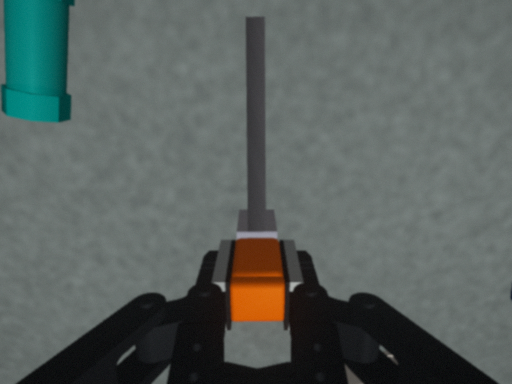

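Request:
drive_tool(targets=[[[0,0,0.05],0,1],[[0,0,0.1],4,1],[[0,0,0.15],8.6,1],[[0.03,0,0.2],8.6,1],[[0.06,0,0.25],8.6,1],[[0.1,0,0.295],8.6,1],[[0.13,0,0.295],8.6,1],[[0.13,0,0.295],8.6,1],[[0.13,0,0.295],8.6,1],[[0.13,0,0.295],8.6,1]])

```text
time: 5.5
eef_pos: [558.3, -127.9, 326.5]
eef_rot: [-179.8, -0.1, 87.8]
force: [-0.3, -0.2, -2.6]
opening: 0.242
```

Request:
drive_tool(targets=[[[0,0,0],0,1],[[0,0,0],0,1],[[0,0,0],0,1]])

```text
time: 5.8
eef_pos: [558.4, -128.1, 329.0]
eef_rot: [180.0, 0.0, 87.8]
force: [-0.9, 0.0, -2.4]
opening: 0.244
```

```bash
python3 - <<'E'
from h import *
st()
f=grab("wrist","w4")
E
```

```text
t 5.8 pos [ 558.4 -128.1  329. ] rot [180.    0.   87.8] F [-0.9  0.  -2.4] op 0.244
```

View pics/w4.png

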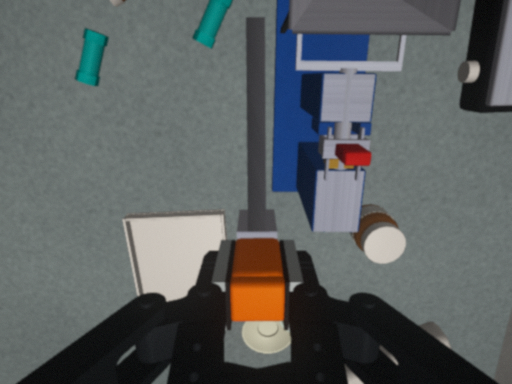

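```bash
python3 - <<'E'
from h import *
f=grab("wrist")
crop(f,265,0,415,125,5,"w4a");crop(f,280,110,420,245,5,"w4b")
E
```

```text
(no output)
```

View pics/w4a.png

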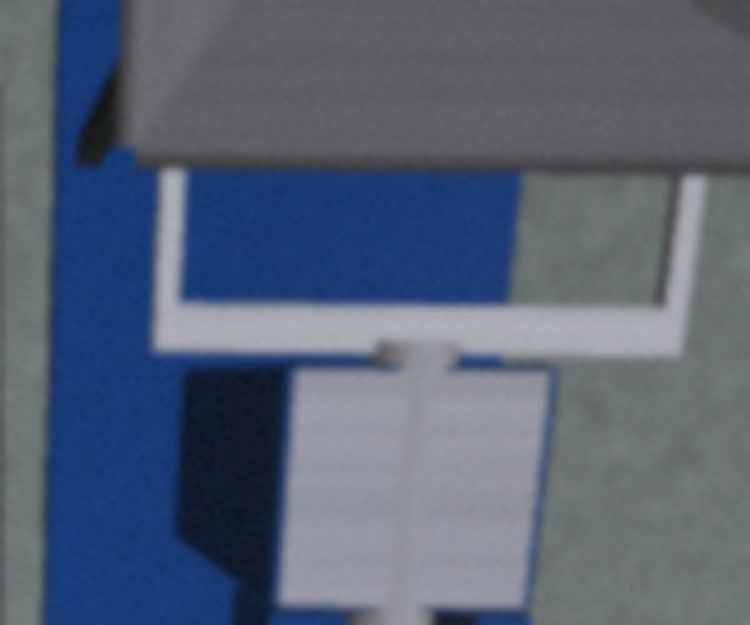

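View pics/w4b.png

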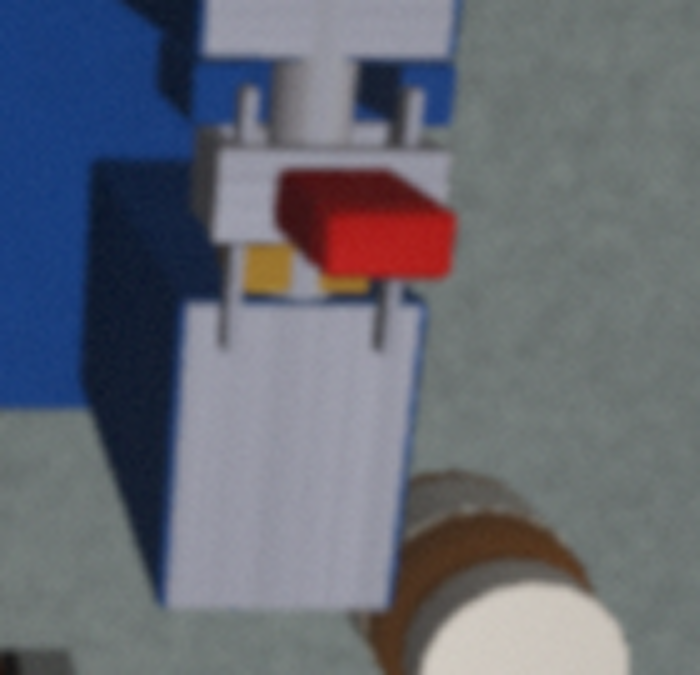

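```bash
python3 - <<'E'
from h import *
from scipy.optimize import least_squares
f=grab("wrist")
A=lambda u,v:(265+(u-2)/5,(v-2)/5); B=lambda u,v:(280+(u-2)/5,110+(v-2)/5)
pts=[((-92,25,157),B(184,302)),((-92,-25,157),B(425,303)),((-160,-25,157),B(391,608)),((-160,25,157),B(165,606)),
((-2,25,155.5),A(290,370)),((-2,-25,155.5),A(554,368)),((-46,-25,155.5),A(525,608)),((-46,25,155.5),A(277,607))]
def feed(p,q):
    c,s_=np.cos(p[2]),np.sin(p[2]); return np.array([p[0]+c*q[0]-s_*q[1],p[1]+s_*q[0]+c*q[1],q[2]])
r=least_squares(lambda p:np.concatenate([proj(f,feed(p,a))-b for a,b in pts]),[643,-45,1.53]);p=r.x
print(p,np.degrees(p[2]),r.fun.reshape(-1,2).round(1).tolist())
def clipP(c): return feed(p,c)
# clip tab top centre
u=B(388,245); print("tabtop",onz(f,*u,207),feed(p,(-69,0,207)))
print("start",feed(p,(-205,0,157)),"landing",feed(p,(-126,0,157)),"handle",feed(p,(153,0,225)),"fun",feed(p,(75,0,205)))
# wedge tip and handle top in current view
o=observe(); R=o["eef_pos"]
tip=(255.5,17);print("tip z~298",onz(f,*tip,R[2]-34.4+3), "handle top",onz(f,257.5,298,R[2]-34.4+70))
E
```

```text
[645.93968233 -42.34711655   1.52770006] 87.53076587395604 [[-1.2, -0.5], [1.6, -0.5], [1.2, 1.3], [-1.4, 1.4], [-1.4, -1.5], [1.5, -0.8], [1.6, 0.8], [-2.0, 0.8]]
tabtop [ 642.4231303  -111.05285777  207.        ] [ 642.96696041 -111.28305003  207.        ]
start [ 637.10768242 -247.15677398  157.        ] landing [ 640.5112336  -168.23012551  157.        ] handle [652.53137006 110.5108229  225.        ] fun [649.1709018   32.58324593 205.        ]
tip z~298 [563.56846953 -17.99114103 297.5876789 ] handle top [ 560.43437487 -124.04690047  364.5876789 ]
```

Request:
drive_tool(targets=[[[0,-0.04,0],-0.5,1],[[0,-0.08,0],-0.5,1],[[0.01,-0.124,0],-0.5,1],[[0.05,-0.124,-0.02],-0.5,1],[[0.078,-0.124,-0.06],-0.5,1],[[0.078,-0.124,-0.09],-0.5,1],[[0.078,-0.124,-0.12],-0.5,1],[[0.078,-0.124,-0.13],-0.5,1],[[0.078,-0.124,-0.13],-0.5,1],[[0.078,-0.124,-0.13],-0.5,1]])

```text
time: 6.95
eef_pos: [637.8, -252.4, 200.8]
eef_rot: [179.8, 0.1, 87.3]
force: [0.2, -0.0, -2.1]
opening: 0.244
```

Request:
drive_tool(targets=[[[0,0,0],0,1],[[0,0,0],0,1],[[0,0,0],0,1]])

```text
time: 7.25
eef_pos: [637.7, -252.3, 200.4]
eef_rot: [179.8, 0.1, 87.4]
force: [-0.3, 0.0, -2.9]
opening: 0.246
```

```bash
python3 - <<'E'
from h import *
st()
f=grab("wrist","w5")
crop(f,190,0,330,250,3,"w5c")
E
```

```text
t 7.25 pos [ 637.7 -252.3  200.4] rot [1.798e+02 1.000e-01 8.740e+01] F [-0.3  0.  -2.9] op 0.246
```

View pics/w5.png

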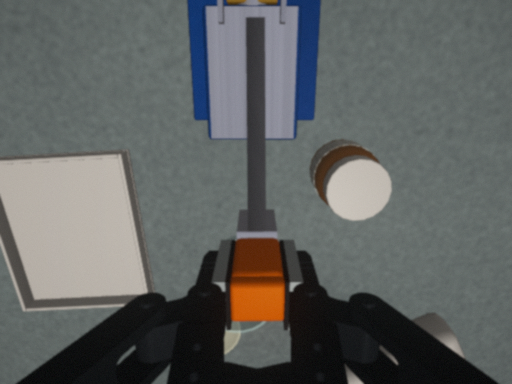

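View pics/w5c.png

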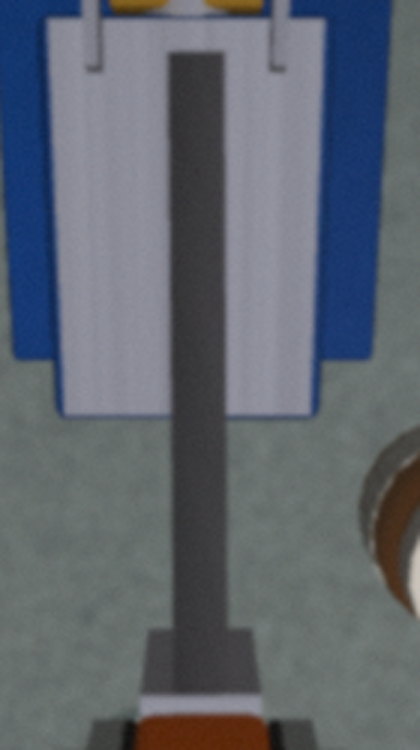

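Request:
drive_tool(targets=[[[-0.0017,0,-0.003],0,1],[[-0.0017,0,-0.006],0,1],[[-0.0017,0,-0.008],0,1],[[-0.0017,0,-0.008],0,1],[[-0.0017,0,-0.008],0,1]])

```text
time: 7.8
eef_pos: [635.5, -252.1, 191.4]
eef_rot: [180.0, 0.0, 87.4]
force: [-0.7, 0.7, 1.6]
opening: 0.241
```

Request:
drive_tool(targets=[[[0,0,-0.0007],0,1],[[0,0,-0.0007],0,1],[[0,0,-0.0007],0,1]])

```text
time: 8.1
eef_pos: [635.6, -252.2, 191.3]
eef_rot: [179.9, 0.0, 87.4]
force: [-2.7, -0.1, 5.2]
opening: 0.243
```

```bash
python3 - <<'E'
from h import *
st()
f=grab("wrist")
crop(f,190,0,330,150,4,"w6c")
f=grab("scene"); crop(f,170,140,260,210,8,"s6")
E
```

```text
t 8.1 pos [ 635.6 -252.2  191.3] rot [179.9   0.   87.4] F [-2.7 -0.1  5.2] op 0.243
```

View pics/w6c.png

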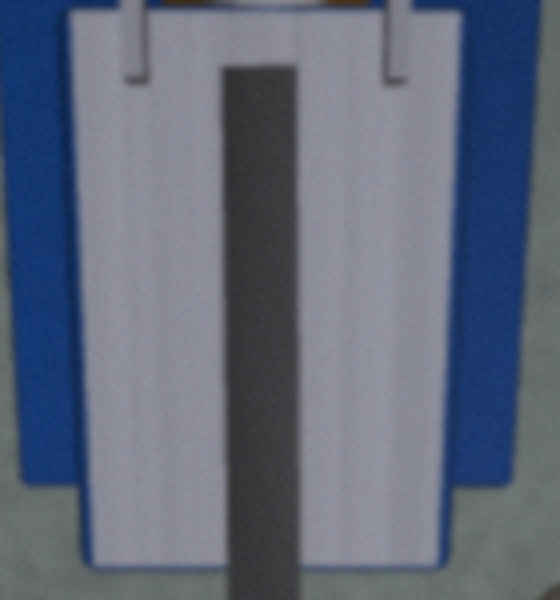

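View pics/s6.png

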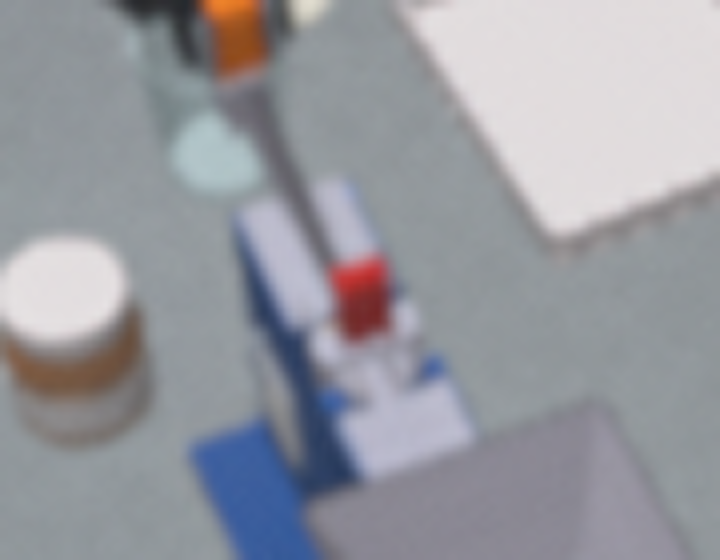

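Request:
drive_tool(targets=[[[0.0005,0,0.0007],0,1],[[0.0005,0.004,0.0007],0,1],[[0.0008,0.008,0.0007],0,1],[[0.001,0.013,0.0007],0,1],[[0.0012,0.018,0.0007],0,1],[[0.0014,0.022,0.0007],0,1],[[0.0016,0.026,0.0007],0,1],[[0.0018,0.03,0.0007],0,1],[[0.0018,0.03,0.0007],0,1]])

```text
time: 9.1
eef_pos: [638.1, -221.4, 191.4]
eef_rot: [179.9, 0.0, 87.4]
force: [-0.3, -0.5, 5.3]
opening: 0.245
```

```bash
python3 - <<'E'
from h import *
st()
f=grab("wrist")
crop(f,190,0,330,150,4,"w7c")
E
```

```text
t 9.1 pos [ 638.1 -221.4  191.4] rot [179.9   0.   87.4] F [-0.3 -0.5  5.3] op 0.245
```

View pics/w7c.png

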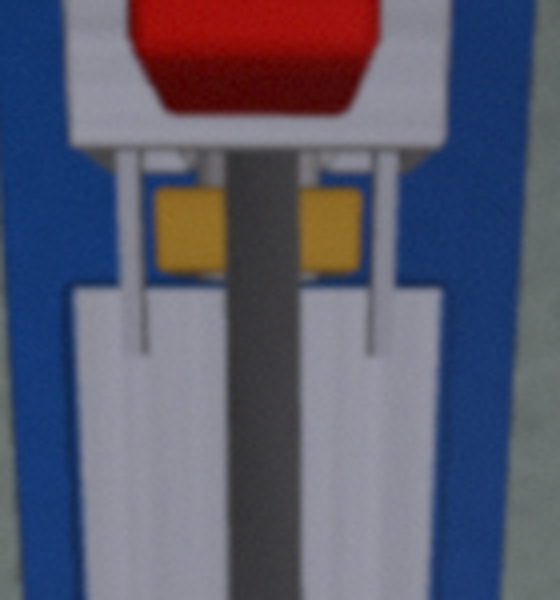

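Request:
drive_tool(targets=[[[-0.0004,0.003,0],0,1],[[-0.0002,0.006,0],0,1],[[0.0,0.009,0],0,1],[[0.0001,0.012,0],0,1],[[0.0003,0.015,0],0,1],[[0.0004,0.018,0],0,1],[[0.0006,0.021,0],0,1],[[0.0007,0.024,0],0,1],[[0.0009,0.027,0],0,1],[[0.001,0.03,0],0,1]])

```text
time: 10.15
eef_pos: [638.8, -194.8, 191.9]
eef_rot: [179.8, 0.3, 87.2]
force: [0.4, -7.0, 6.3]
opening: 0.245
```

```bash
python3 - <<'E'
from h import *
st()
f=grab("wrist")
crop(f,190,0,330,190,3,"w8c")
E
```

```text
t 10.15 pos [ 638.8 -194.8  191.9] rot [179.8   0.3  87.2] F [ 0.4 -7.   6.3] op 0.245
```

View pics/w8c.png

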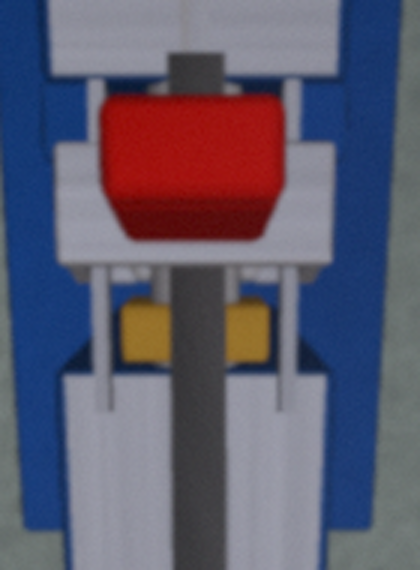

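Request:
drive_tool(targets=[[[0.0001,0.003,0],0,1],[[0.0003,0.006,0],0,1],[[0.0004,0.009,0],0,1],[[0.0005,0.012,0],0,1],[[0.0007,0.015,0],0,1],[[0.0008,0.018,0],0,1],[[0.0009,0.021,0],0,1],[[0.001,0.024,0],0,1],[[0.0012,0.027,0],0,1],[[0.0013,0.03,0],0,1]])

```text
time: 11.2
eef_pos: [640.1, -163.9, 191.6]
eef_rot: [179.9, 0.2, 87.3]
force: [-0.1, -4.7, 5.5]
opening: 0.249
```

```bash
python3 - <<'E'
from h import *
st()
f=grab("wrist")
crop(f,170,0,350,210,3,"w9c")
E
```

```text
t 11.2 pos [ 640.1 -163.9  191.6] rot [179.9   0.2  87.3] F [-0.1 -4.7  5.5] op 0.249
```

View pics/w9c.png

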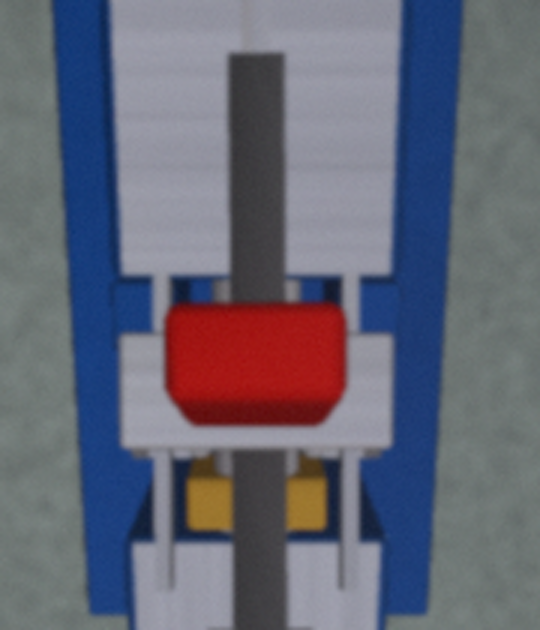

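Request:
drive_tool(targets=[[[0.0001,0.002,0],0,1],[[0.0002,0.004,0],0,1],[[0.0003,0.006,0],0,1],[[0.0003,0.008,0],0,1],[[0.0004,0.01,0],0,1],[[0.0005,0.012,0],0,1],[[0.0006,0.014,0],0,1]])

```text
time: 11.95
eef_pos: [640.8, -148.9, 191.5]
eef_rot: [179.9, 0.1, 87.3]
force: [-0.0, -3.2, 5.3]
opening: 0.246
```

```bash
python3 - <<'E'
from h import *
st()
f=grab("wrist","w10")
E
```

```text
t 11.95 pos [ 640.8 -148.9  191.5] rot [1.799e+02 1.000e-01 8.730e+01] F [-0.  -3.2  5.3] op 0.246
```

View pics/w10.png

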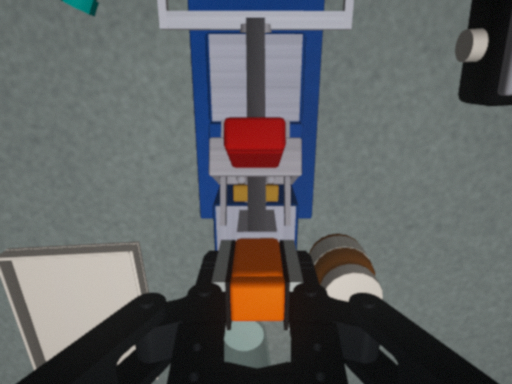

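Request:
drive_tool(targets=[[[0.0001,0.002,0],0,1],[[0.0002,0.004,0],0,1],[[0.0003,0.006,0],0,1],[[0.0003,0.006,0],0,1],[[0.0003,0.006,0],0,1]])

```text
time: 12.5
eef_pos: [641.1, -142.6, 191.5]
eef_rot: [179.9, 0.1, 87.3]
force: [0.2, -2.8, 6.3]
opening: 0.245
```

```bash
python3 - <<'E'
from h import *
st()
f=grab("wrist"); crop(f,190,80,330,260,3,"w11")
f=grab("scene"); crop(f,170,140,260,210,8,"s11")
E
```

```text
t 12.5 pos [ 641.1 -142.6  191.5] rot [1.799e+02 1.000e-01 8.730e+01] F [ 0.2 -2.8  6.3] op 0.245
```

View pics/w11.png

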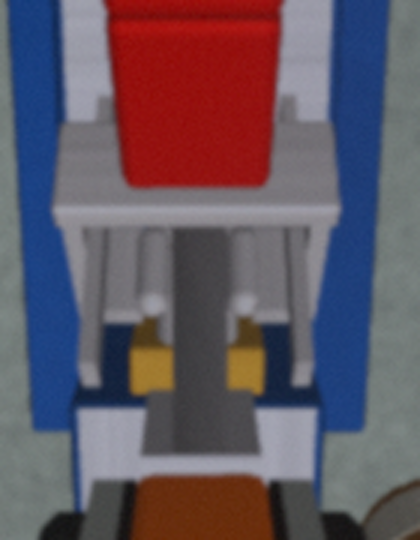

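View pics/s11.png

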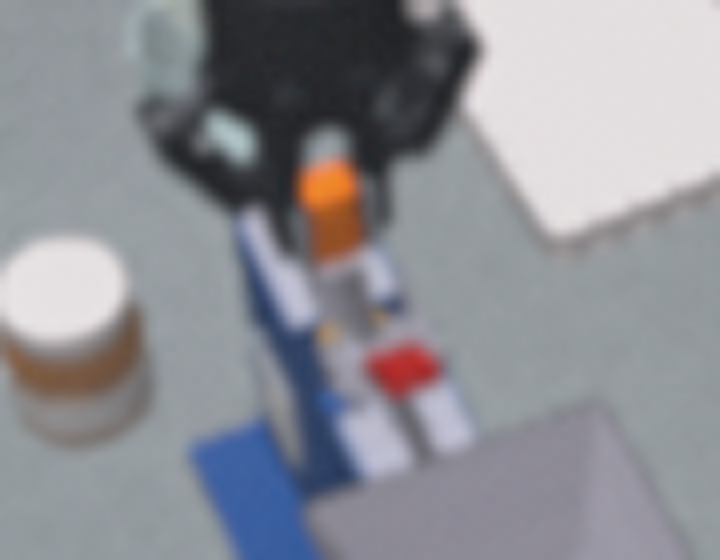

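```bash
python3 - <<'E'
from h import *
f=grab("wrist"); crop(f,200,50,320,180,4,"w12")
s=grab("scene"); crop(s,195,165,245,205,14,"s12")
t=grab("top"); crop(t,255,115,330,165,10,"t12")
E
```

```text
(no output)
```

View pics/w12.png

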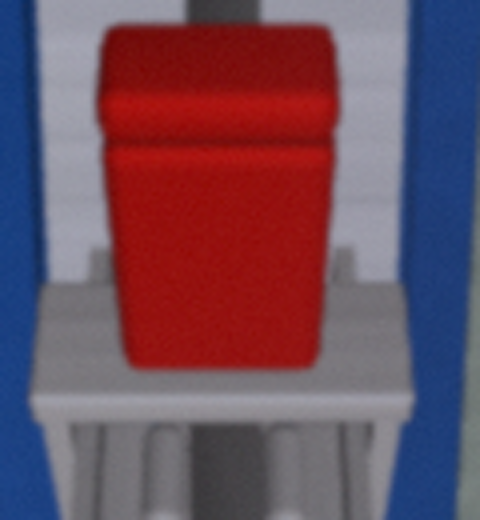

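View pics/s12.png

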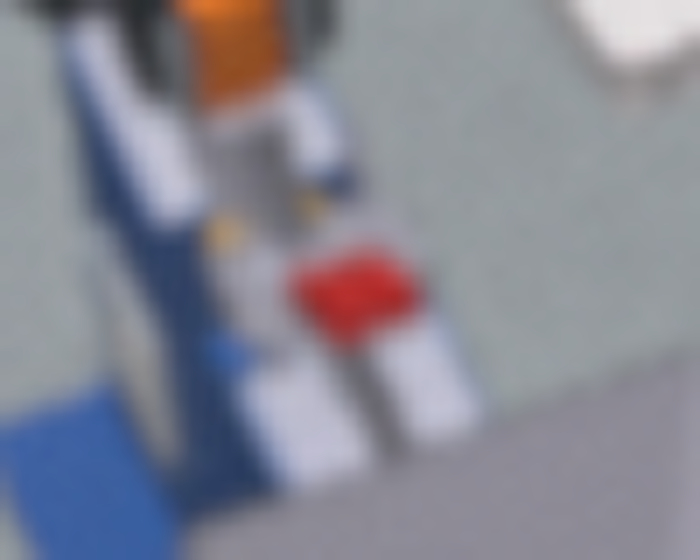

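View pics/t12.png

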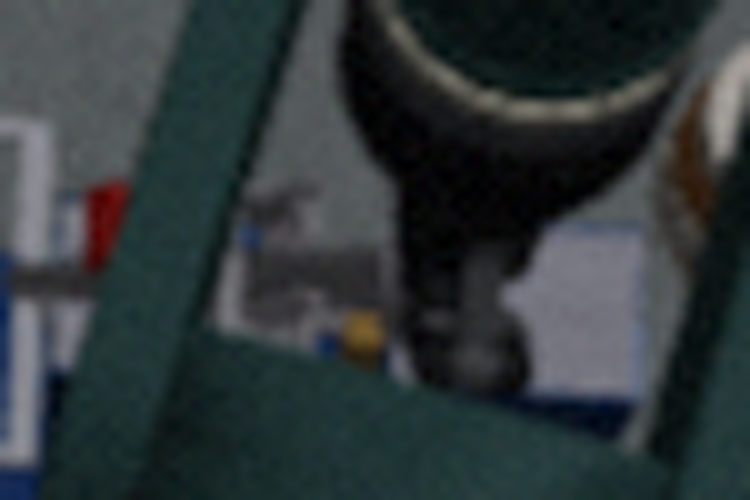

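```bash
python3 - <<'E'
from h import *
f=grab("wrist"); K,R,t=KRT(f)
def edge(u1,u2,v,w):
    u1,u2,v=[a/4+b for a,b in ((u1,200),(u2,200),(v,50))]
    Z=f["fx"]*w/(u2-u1); p=np.linalg.inv(K)@np.array([(u1+u2)/2,v,1])*Z
    return R.T@(p-t)
a=edge(106,333,148,22);b=edge(124,322,366,22)
c=edge(32,414,402,43); c2=edge(40,408,285,43)
for n,x in dict(tabrear_top=a,tabrear_bot=b,bow_rear_low=c,bow_front_up=c2).items(): print(n,x.round(1),"feeder x",round(x[1]+42.3,1))
d=a-b; print(np.linalg.norm(d), np.degrees(np.arctan2(d[1],d[2])))
d=d/np.linalg.norm(d)
print("tab pt mid",(a+b)/2)
E
```

```text
tabrear_top [645.3 -62.6 198.5] feeder x -20.3
tabrear_bot [644.5 -86.1 186.7] feeder x -43.8
bow_rear_low [644.3 -90.3 186.1] feeder x -48.0
bow_front_up [645.  -78.7 176.1] feeder x -36.4
26.36684708283865 63.34310824437472
tab pt mid [644.90874463 -74.36975523 192.62429439]
```

```bash
python3 - <<'E'
from h import *
f=grab("wrist"); s=grab("scene")
for F in (f,s):
    h=hsv(F);H,S,V=h[...,0],h[...,1],h[...,2]
    print(blobs(F,((H<4)|(H>174))&(S>140)&(V>60)))
print(tri([(f,254.5,100),(s,220.5,185.9)]))
print(tri([(f,254.5,86.5),(s,195+382/14,165+315/14)]))
E
```

```text
[([254.3, 97.3], [225, 56, 60, 86, 4653])]
[([220.0, 185.8], [217, 184, 7, 5, 25]), ([243.4, 224.7], [241, 222, 6, 7, 33]), ([262.2, 300.7], [258, 296, 9, 10, 75])]
[644.08891173 -67.1241843  198.71172566]
[642.73299293 -61.57211962 196.11228099]
```

Request:
drive_tool(targets=[[[0,0,0],0,0.2],[[0,0,0],0,-0.3],[[0,0,0],0,-1],[[0,0,0],0,-1],[[0,0,0.01],0,-1],[[0,0,0.03],0,-1],[[0,0,0.055],0,-1],[[0,0,0.055],0,-1]])

```text
time: 13.7
eef_pos: [642.3, -142.6, 251.5]
eef_rot: [179.5, 0.1, 87.4]
force: [0.3, -1.4, 0.4]
opening: 1.004
```

Request:
drive_tool(targets=[[[0.0025,0.04,0],0,-1],[[0.0025,0.077,0],0,-1],[[0.0025,0.077,0],0,-1],[[0.0025,0.077,0],0,-1],[[0.0025,0.077,0],0,-1]])

```text
time: 14.2
eef_pos: [643.0, -65.8, 245.2]
eef_rot: [-180.0, 0.0, 87.3]
force: [-0.1, 0.4, -0.1]
opening: 0.999
```

```bash
python3 - <<'E'
from h import *
st()
f=grab("wrist","w13")
s=grab("scene"); crop(s,170,140,260,210,8,"s13")
for F in (f,s):
    h=hsv(F);H,S,V=h[...,0],h[...,1],h[...,2]
    print(blobs(F,((H<4)|(H>174))&(S>140)&(V>60)))
E
```

```text
t 14.2 pos [643.  -65.8 245.2] rot [-180.     0.    87.3] F [-0.1  0.4 -0.1] op 0.999
[([257.7, 217.9], [240, 198, 36, 41, 1380])]
[([220.2, 185.8], [217, 184, 7, 5, 26]), ([243.4, 224.7], [241, 222, 6, 7, 33]), ([262.2, 300.6], [258, 296, 9, 10, 76])]
```

View pics/w13.png

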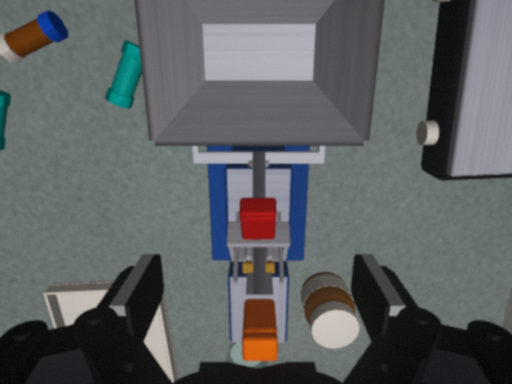

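View pics/s13.png

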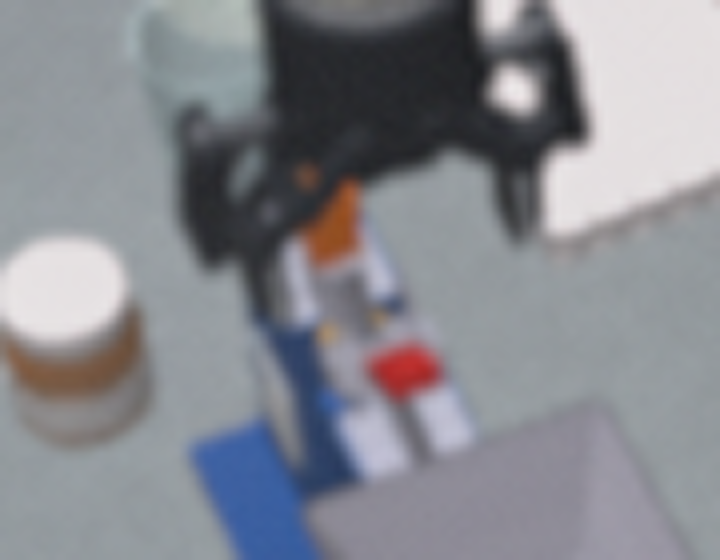

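```bash
python3 - <<'E'
from h import *
f=grab("wrist"); s=grab("scene")
print(tri([(f,257.7,217.9),(s,220.2,185.8)]), onz(f,257.7,239,183),onz(f,258,200,205))
crop(f,200,120,320,300,3.3,"w14")
E
```

```text
[645.12104055 -63.13266246 204.28743451] [643.68209376 -88.00633744 183.        ] [645.57166729 -51.12922567 205.        ]
```

View pics/w14.png

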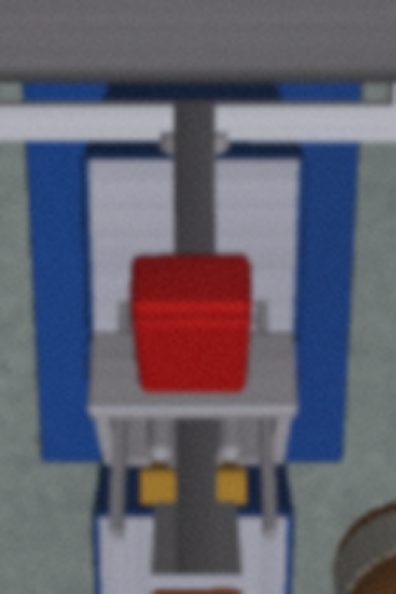

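Request:
drive_tool(targets=[[[0.001,-0.002,-0.03],0,-1],[[0.001,-0.002,-0.055],0,-1],[[0.001,-0.002,-0.068],0,-1],[[0.001,-0.002,-0.068],0,-1],[[0.001,-0.002,-0.068],0,1],[[0.001,-0.002,-0.068],0,1],[[0.001,-0.002,-0.068],0,1],[[0.001,-0.002,-0.068],0,1],[[0.001,-0.002,-0.068],0,1],[[0.001,-0.002,-0.068],0,1]], grip_force=70)

```text
time: 15.4
eef_pos: [644.5, -67.1, 178.7]
eef_rot: [179.9, 0.0, 87.4]
force: [-0.3, 1.6, 2.5]
opening: 0.244
```

Request:
drive_tool(targets=[[[0,0,0],0,1],[[0,0,0],0,1],[[0,0,0],0,1]])

```text
time: 15.7
eef_pos: [644.5, -67.0, 178.5]
eef_rot: [179.9, 0.0, 87.4]
force: [0.5, 0.7, 5.4]
opening: 0.247
```

```bash
python3 - <<'E'
from h import *
st()
f=grab("wrist","w15")
E
```

```text
t 15.7 pos [644.5 -67.  178.5] rot [179.9   0.   87.4] F [0.5 0.7 5.4] op 0.247
```

View pics/w15.png

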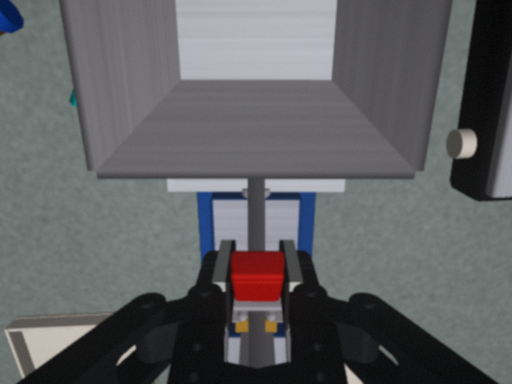

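Request:
drive_tool(targets=[[[0,0,0.01],0,1],[[0,0,0.03],0,1],[[0,0,0.06],0,1],[[0,0,0.1],0,1],[[0,0,0.12],0,1],[[0,0,0.12],0,1],[[0,0,0.12],0,1]])

```text
time: 16.45
eef_pos: [643.8, -67.2, 296.4]
eef_rot: [-179.9, -0.0, 87.3]
force: [0.5, 0.2, -1.2]
opening: 0.244
```

```bash
python3 - <<'E'
from h import *
st()
f=grab("wrist","w16")
s=grab("scene"); crop(s,160,100,300,210,5,"s16")
E
```

```text
t 16.45 pos [643.8 -67.2 296.4] rot [-179.9   -0.    87.3] F [ 0.5  0.2 -1.2] op 0.244
```

View pics/w16.png

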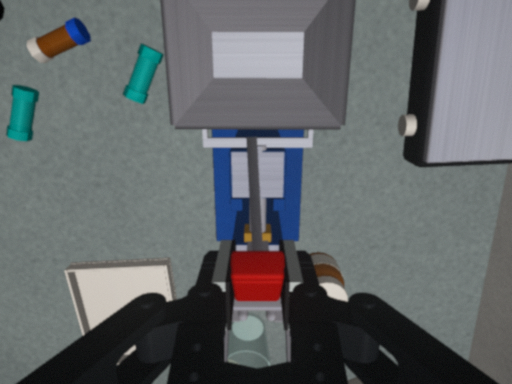

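View pics/s16.png

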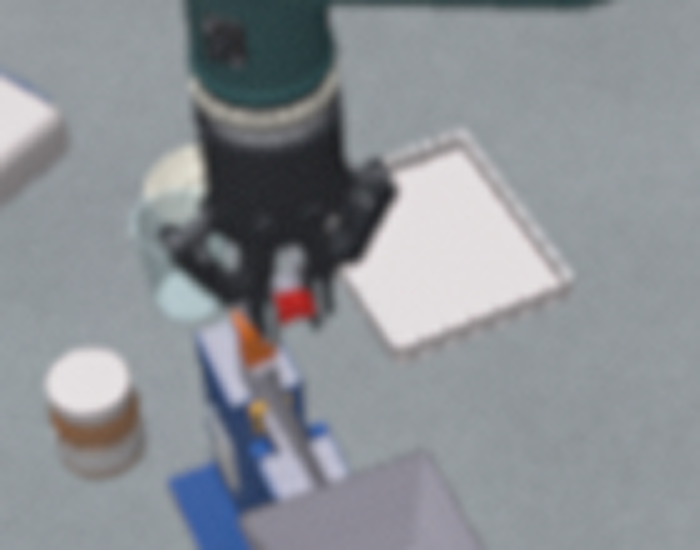

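Request:
drive_tool(targets=[[[-0.03,-0.03,0],0,1],[[-0.07,-0.065,0],0,1],[[-0.11,-0.1,0],0,1],[[-0.15,-0.14,0],0,1],[[-0.19,-0.175,0],0,1],[[-0.22,-0.205,0],0,1],[[-0.252,-0.233,0],0,1],[[-0.252,-0.233,-0.03],0,1],[[-0.252,-0.233,-0.07],0,1],[[-0.252,-0.233,-0.11],0,1]])

```text
time: 17.55
eef_pos: [390.7, -300.0, 184.7]
eef_rot: [-179.9, -0.1, 87.2]
force: [0.4, -0.8, -1.2]
opening: 0.246
```

Request:
drive_tool(targets=[[[0,0,-0.03],0,1],[[0,0,-0.05],0,1],[[0,0,-0.08],0,1],[[0,0,-0.1],0,1],[[0,0,-0.12],0,1],[[0,0,-0.13],0,1],[[0,0,-0.13],0,1]])

```text
time: 18.25
eef_pos: [390.2, -298.3, 54.5]
eef_rot: [-179.7, -0.3, 87.4]
force: [0.1, -0.4, -0.2]
opening: 0.243
```

```bash
python3 - <<'E'
from h import *
st()
f=grab("wrist","w17")
s=grab("scene"); crop(s,190,90,310,190,6,"s17")
E
```

```text
t 18.25 pos [ 390.2 -298.3   54.5] rot [-179.7   -0.3   87.4] F [ 0.1 -0.4 -0.2] op 0.243
```

View pics/w17.png

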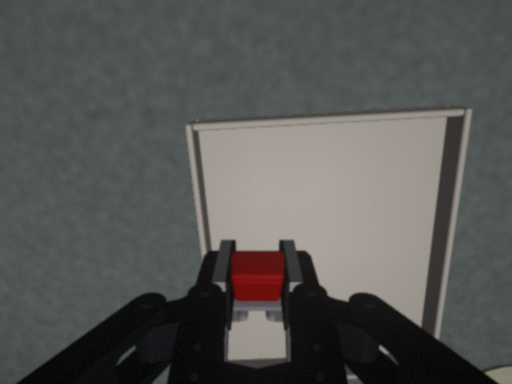

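View pics/s17.png

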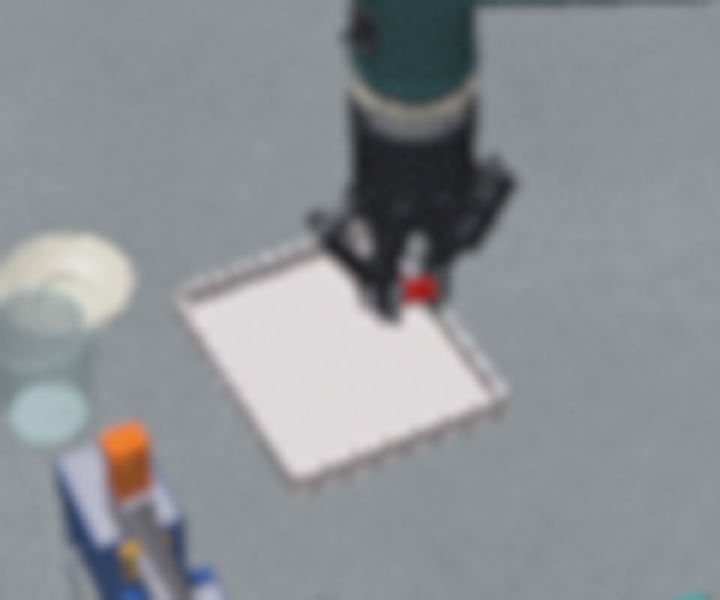

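Request:
drive_tool(targets=[[[0.005,0,-0.01],0,1],[[0.005,0,-0.018],0,1],[[0.005,0,-0.024],0,1],[[0.005,0,-0.024],0,1],[[0.005,0,-0.024],0,1]])

```text
time: 18.85
eef_pos: [396.9, -300.0, 33.4]
eef_rot: [-180.0, -0.0, 87.4]
force: [0.4, -0.6, -0.7]
opening: 0.24
```

Request:
drive_tool(targets=[[[0,0,-0.004],0,1],[[0,0,-0.007],0,1],[[0,0,-0.009],0,1],[[0,0,-0.009],0,1]])

```text
time: 19.25
eef_pos: [397.8, -300.8, 26.2]
eef_rot: [179.9, 0.1, 87.4]
force: [-0.6, 2.3, 5.6]
opening: 0.239
```

Request:
drive_tool(targets=[[[0,0,0.001],0,0.3],[[0,0,0.001],0,0.2],[[0,0,0.001],0,0.1],[[0,0,0.001],0,0],[[0,0,0.02],0,0],[[0,0,0.05],0,0],[[0,0,0.1],0,0],[[0,0,0.15],0,-1],[[0,0,0.18],0,-1]])

```text
time: 20.15
eef_pos: [398.0, -301.0, 209.2]
eef_rot: [179.7, 0.2, 87.4]
force: [0.5, -0.4, -0.1]
opening: 0.817
```

```bash
python3 - <<'E'
from h import *
st()
f=grab("wrist","w18")
E
```

```text
t 20.15 pos [ 398.  -301.   209.2] rot [179.7   0.2  87.4] F [ 0.5 -0.4 -0.1] op 0.817
```

View pics/w18.png

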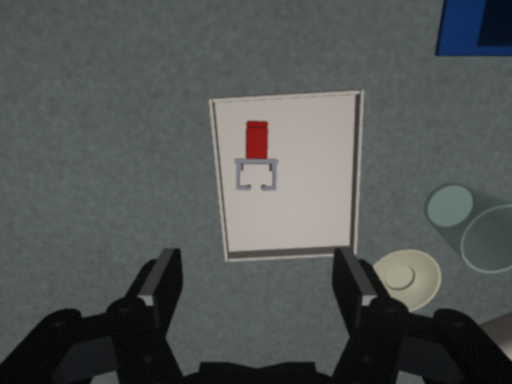

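```bash
python3 - <<'E'
from h import *
f=grab("wrist")
for u,v,z in [(211,100,22),(363,91,22),(356,257,22),(227,261,22),(215,103,5),(350,248,5),(257,160,10),(277,175,10)]: print((u,v),onz(f,u,v,z).round(1))
E
```

```text
(211, 100) [ 361.  -240.7   22. ]
(363, 91) [ 508.4 -239.2   22. ]
(356, 257) [ 511.3 -423.    22. ]
(227, 261) [ 362.8 -420.5   22. ]
(215, 103) [ 362.7 -245.1    5. ]
(350, 248) [ 509.  -420.8    5. ]
(257, 160) [ 402.8 -305.8   10. ]
(277, 175) [ 423.8 -323.7   10. ]
```

Request:
drive_tool(targets=[[[0.02,0.0,0.05],0,-1],[[0.06,0.02,0.1],0,-1],[[0.1,0.05,0.1],0,-1],[[0.14,0.08,0.1],0,-1],[[0.18,0.1,0.1],0,-1],[[0.21,0.12,0.1],0,-1],[[0.243,0.13,0.1],0,-1],[[0.243,0.13,0.1],0,-1],[[0.243,0.13,0.1],0,-1]])

```text
time: 21.15
eef_pos: [640.1, -169.8, 301.8]
eef_rot: [-179.7, -0.0, 87.4]
force: [-0.3, 0.5, 1.4]
opening: 0.998
```

Request:
drive_tool(targets=[[[0,0,0],0,-1],[[0,0,0],0,-1],[[0,0,0],0,-1]])

```text
time: 21.45
eef_pos: [639.2, -170.9, 305.7]
eef_rot: [179.9, 0.0, 87.3]
force: [0.2, -0.0, 0.5]
opening: 0.995
```

```bash
python3 - <<'E'
from h import *
st()
f=grab("wrist","w19")
crop(f,200,100,320,290,3,"w19c")
E
```

```text
t 21.45 pos [ 639.2 -170.9  305.7] rot [179.9   0.   87.3] F [ 0.2 -0.   0.5] op 0.995
```

View pics/w19c.png

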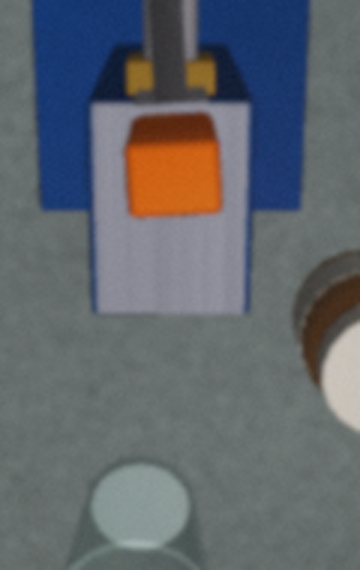

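View pics/w19.png

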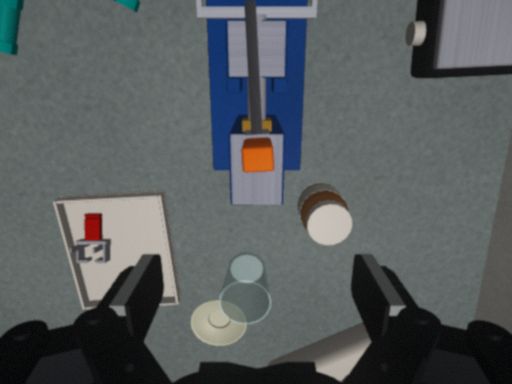

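```bash
python3 - <<'E'
from h import *
f=grab("wrist")
print(onz(f,258,160,227),onz(f,200+128/3,100+150/3,227),onz(f,200+220/3,100+145/3,227),onz(f,200+132/3,100+216/3,227),onz(f,200+219/3,100+213/3,227))
print("TCP proj",proj(f,observe()["eef_pos"]))
E
```

```text
[ 642.78673396 -141.16909151  227.        ] [ 632.77808412 -133.75802297  227.        ] [ 653.47843892 -133.60686588  227.        ] [ 632.74675128 -149.19185825  227.        ] [ 652.74667373 -149.433786    227.        ]
TCP proj [254.55305897 258.30894904]
```

Request:
drive_tool(targets=[[[0.002,0.03,-0.02],3.5,-1],[[0.002,0.03,-0.06],3.5,-1],[[0.002,0.03,-0.09],3.5,-1],[[0.002,0.03,-0.11],3.5,-1],[[0.002,0.03,-0.114],3.5,-1],[[0.002,0.03,-0.114],3.5,1],[[0.002,0.03,-0.114],3.5,1],[[0.002,0.03,-0.114],3.5,1],[[0.002,0.03,-0.114],3.5,1],[[0.002,0.03,-0.114],3.5,1]], grip_force=80)

```text
time: 22.55
eef_pos: [642.5, -140.3, 192.2]
eef_rot: [179.9, 0.0, 90.8]
force: [-0.4, -1.0, 3.3]
opening: 0.248
```

Request:
drive_tool(targets=[[[0,0,0],0,1],[[0,0,0],0,1],[[0,0,0],0,1]])

```text
time: 22.85
eef_pos: [642.5, -140.3, 192.2]
eef_rot: [179.9, 0.0, 90.8]
force: [-1.3, -1.3, 5.1]
opening: 0.246
```

```bash
python3 - <<'E'
from h import *
st()
f=grab("wrist","w20")
E
```

```text
t 22.85 pos [ 642.5 -140.3  192.2] rot [179.9   0.   90.8] F [-1.3 -1.3  5.1] op 0.246
```

View pics/w20.png

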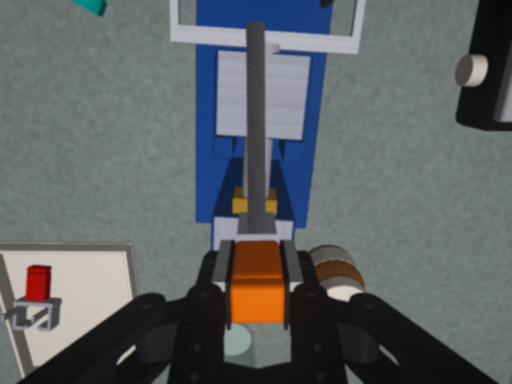

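Request:
drive_tool(targets=[[[0,0,0.02],0,1],[[0,0,0.06],0,1],[[-0.02,-0.02,0.1],0,1],[[-0.05,-0.06,0.11],0,1],[[-0.08,-0.1,0.11],0,1],[[-0.11,-0.14,0.11],0,1],[[-0.14,-0.185,0.11],0,1],[[-0.17,-0.23,0.11],0,1],[[-0.177,-0.245,0.11],0,1],[[-0.177,-0.245,0.1],0,1]])

```text
time: 23.9
eef_pos: [462.8, -388.8, 289.9]
eef_rot: [-179.9, 0.1, 90.5]
force: [-0.2, 0.9, -3.2]
opening: 0.249
```

Request:
drive_tool(targets=[[[0,0,-0.04],0,1],[[0,0,-0.08],0,1],[[0,0,-0.12],0,1],[[0,0,-0.16],0,1],[[0,0,-0.19],0,1],[[0,0,-0.19],0,1],[[0,0,-0.19],0,1]])

```text
time: 24.6
eef_pos: [465.0, -384.1, 99.6]
eef_rot: [-179.9, -0.1, 90.9]
force: [0.9, 0.4, -1.2]
opening: 0.245
```

```bash
python3 - <<'E'
from h import *
st()
f=grab("wrist","w21")
s=grab("scene"); crop(s,190,90,310,190,6,"s21")
E
```

```text
t 24.6 pos [ 465.  -384.1   99.6] rot [-1.799e+02 -1.000e-01  9.090e+01] F [ 0.9  0.4 -1.2] op 0.245
```

View pics/w21.png

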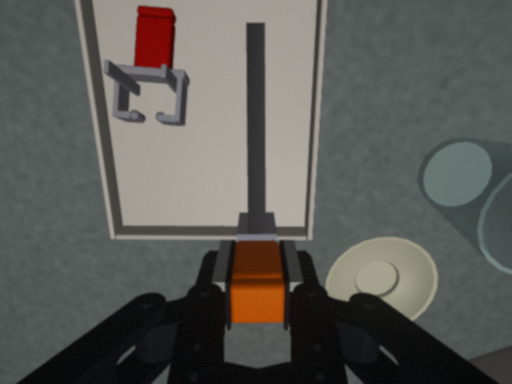

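View pics/s21.png

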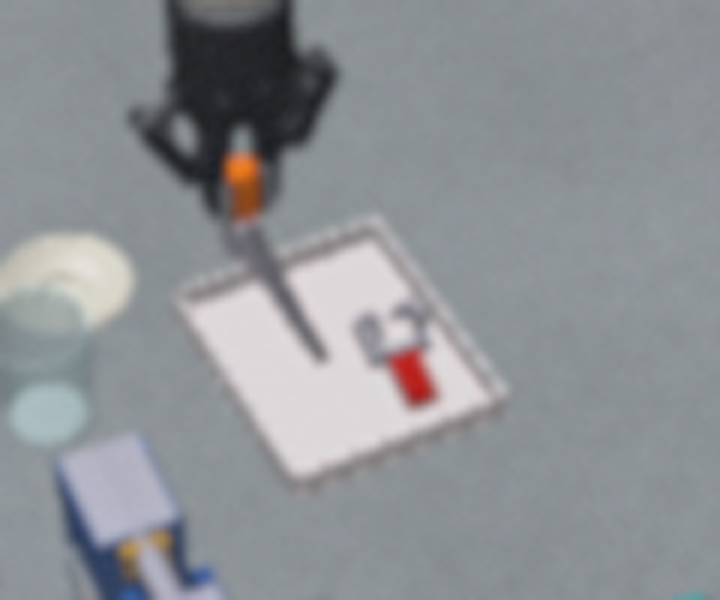

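Request:
drive_tool(targets=[[[0,0.008,-0.03],0,1],[[0,0.008,-0.045],0,1],[[0,0.008,-0.053],0,1],[[0,0.008,-0.057],0,1],[[0,0.008,-0.059],0,1],[[0,0.008,-0.059],0,1]])

```text
time: 25.3
eef_pos: [465.4, -377.7, 42.3]
eef_rot: [179.9, 0.1, 90.8]
force: [0.4, -0.0, -2.2]
opening: 0.244
```

Request:
drive_tool(targets=[[[0,0,-0.002],0,1],[[0,0,-0.003],0,1],[[0,0,-0.003],0,1]])

```text
time: 25.6
eef_pos: [465.7, -377.8, 40.1]
eef_rot: [179.9, 0.1, 90.8]
force: [0.0, -0.6, 1.7]
opening: 0.245
```

Request:
drive_tool(targets=[[[0,0,0],0,0.3],[[0,0,0],0,0.2],[[0,0,0],0,0.1],[[0,0,0.005],0,0.1],[[0,0,0.03],0,0.1],[[0,0,0.07],0,0.1],[[0,0,0.12],0,0.1],[[0,0,0.17],0,0.1],[[0,0,0.22],0,-1],[[0,0,0.25],0,-1]])

```text
time: 26.6
eef_pos: [465.6, -377.6, 294.7]
eef_rot: [179.7, 0.3, 90.9]
force: [0.0, 0.1, 0.6]
opening: 0.774
```

Request:
drive_tool(targets=[[[0,0,0],0,-1],[[0,0,0],0,-1],[[0,0,0],0,-1]])

```text
time: 26.9
eef_pos: [464.6, -376.6, 286.5]
eef_rot: [-179.9, -0.1, 90.9]
force: [0.5, -0.1, -1.0]
opening: 1.0
```

```bash
python3 - <<'E'
from h import *
st()
f=grab("wrist","w22")
for u,v,z in [(0,0,0)]: pass
E
```

```text
t 26.9 pos [ 464.6 -376.6  286.5] rot [-1.799e+02 -1.000e-01  9.090e+01] F [ 0.5 -0.1 -1. ] op 1.0
```

View pics/w22.png

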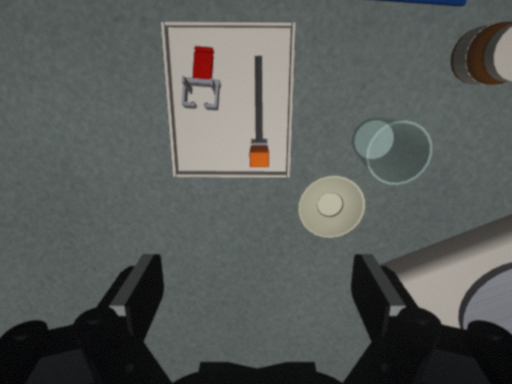

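Request:
drive_tool(targets=[[[0.187,0.487,0.02],-3.4,-1],[[0.187,0.487,0.02],-3.4,-1],[[0.187,0.487,0.02],-3.4,-1],[[0.187,0.487,0.02],-3.4,-1],[[0.187,0.487,0.02],-3.4,-1],[[0.187,0.487,0.02],-3.4,-1],[[0.187,0.487,0.02],-3.4,-1],[[0.187,0.487,0.02],-3.4,-1],[[0.187,0.487,0.02],-3.4,-1],[[0.187,0.487,0.02],-3.4,-1]])

```text
time: 27.95
eef_pos: [644.0, 91.3, 305.5]
eef_rot: [-179.8, 0.0, 87.5]
force: [0.9, -0.2, -0.5]
opening: 1.003
```

```bash
python3 - <<'E'
from h import *
st()
E
```

```text
t 27.95 pos [644.   91.3 305.5] rot [-179.8    0.    87.5] F [ 0.9 -0.2 -0.5] op 1.003
```

Request:
drive_tool(targets=[[[0,0,0],0,-1],[[0,0,0],0,-1],[[0,0,0],0,-1]])

```text
time: 28.25
eef_pos: [643.7, 88.5, 306.4]
eef_rot: [-179.9, 0.0, 87.4]
force: [0.5, -0.1, -0.0]
opening: 1.002
```

```bash
python3 - <<'E'
from h import *
st()
f=grab("wrist","w23")
h=hsv(f);H,S,V=h[...,0],h[...,1],h[...,2]
print(blobs(f,((H<4)|(H>174))&(S>140)&(V>60)))
E
```

```text
t 28.25 pos [643.7  88.5 306.4] rot [-179.9    0.    87.4] F [ 0.5 -0.1 -0. ] op 1.002
[([268.9, 173.1], [255, 161, 29, 25, 706])]
```

View pics/w23.png

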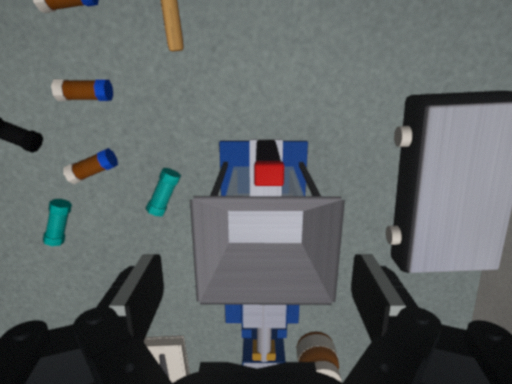

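```bash
python3 - <<'E'
from h import *
f=grab("wrist"); print(onz(f,269,173.5,239))
E
```

```text
[653.91049082 110.81297511 239.        ]
```

Request:
drive_tool(targets=[[[0.0086,0.022,-0.02],0,-1],[[0.0086,0.022,-0.05],0,-1],[[0.0086,0.022,-0.08],0,-1],[[0.0086,0.022,-0.1],0,-1],[[0.0086,0.022,-0.1],0,-1],[[0.0086,0.022,-0.1],0,1],[[0.0086,0.022,-0.1],0,1],[[0.0086,0.022,-0.1],0,1],[[0.0086,0.022,-0.1],0,1],[[0.0086,0.022,-0.1],0,1]], grip_force=60)

```text
time: 29.35
eef_pos: [652.3, 111.4, 209.2]
eef_rot: [-180.0, -0.0, 87.5]
force: [-2.1, -0.2, 3.7]
opening: 0.193
```

Request:
drive_tool(targets=[[[0,0,0],0,1],[[0,0,0],0,1],[[0,0,0],0,1]])

```text
time: 29.65
eef_pos: [652.4, 111.5, 209.2]
eef_rot: [180.0, -0.0, 87.5]
force: [-4.0, -0.1, 4.7]
opening: 0.194
```

```bash
python3 - <<'E'
from h import *
st()
f=grab("wrist","w24")
E
```

```text
t 29.65 pos [652.4 111.5 209.2] rot [180.   -0.   87.5] F [-4.  -0.1  4.7] op 0.194
```

View pics/w24.png

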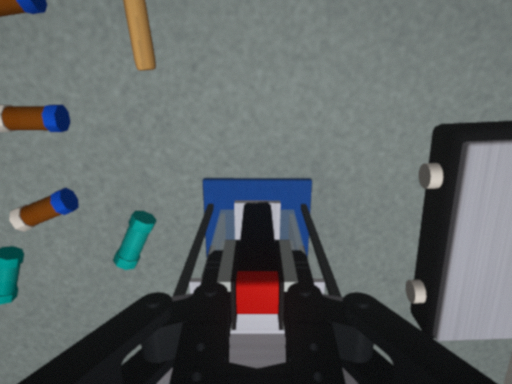

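Request:
drive_tool(targets=[[[0.0002,0.005,0],0,1],[[0.0005,0.011,0],0,1],[[0.0007,0.017,0],0,1],[[0.001,0.023,0],0,1],[[0.0013,0.029,0],0,1],[[0.0015,0.035,0],0,1],[[0.0018,0.041,0],0,1],[[0.002,0.046,0],0,1],[[0.0021,0.048,0],0,1],[[0.0021,0.048,0],0,1]])

```text
time: 30.7
eef_pos: [654.5, 157.3, 209.2]
eef_rot: [180.0, 0.2, 87.4]
force: [-3.7, -5.7, 5.6]
opening: 0.197
```

```bash
python3 - <<'E'
from h import *
st()
f=grab("wrist","w25")
s=grab("scene"); crop(s,180,150,290,270,5,"s25")
E
```

```text
t 30.7 pos [654.5 157.3 209.2] rot [180.    0.2  87.4] F [-3.7 -5.7  5.6] op 0.197
```

View pics/s25.png

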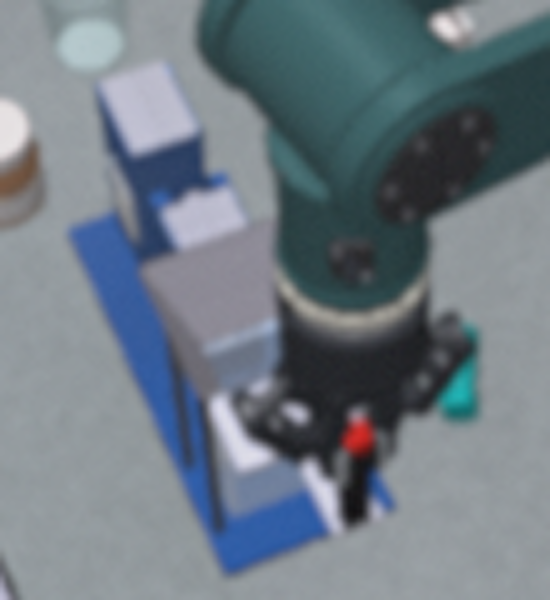

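View pics/w25.png

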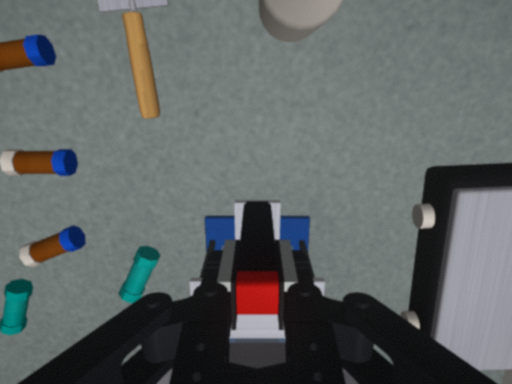

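Request:
drive_tool(targets=[[[0,0.001,0],0,0.3],[[0,0.001,0],0,-0.5],[[0,0.001,0],0,-1],[[0,0.001,0.02],0,-1],[[0,0.001,0.06],0,-1],[[0,0.001,0.1],0,-1],[[0,0.001,0.12],0,-1],[[-0.04,0.001,0.12],-8,-1],[[-0.09,0.001,0.12],-16,-1],[[-0.14,0.01,0.12],-24,-1]])

```text
time: 31.8
eef_pos: [514.7, 168.9, 326.9]
eef_rot: [-180.0, 0.0, 63.1]
force: [-0.6, 0.8, 1.5]
opening: 1.001
```

Request:
drive_tool(targets=[[[-0.16,0.04,0],-66,-1],[[-0.16,0.04,0],-66,-1],[[-0.16,0.04,0],-66,-1],[[-0.16,0.04,0],-66,-1],[[-0.16,0.04,0],-66,-1],[[-0.16,0.04,0],-66,-1],[[-0.16,0.04,0],-66,-1],[[-0.16,0.04,0],-66,-1],[[-0.16,0.04,0],-66,-1],[[-0.16,0.04,0],-66,-1]])

```text
time: 32.8
eef_pos: [355.7, 209.4, 327.7]
eef_rot: [-180.0, -0.0, -2.4]
force: [-0.0, 0.2, 0.2]
opening: 1.002
```

```bash
python3 - <<'E'
from h import *
st()
f=grab("wrist","w26")
t=grab("top"); crop(t,190,95,330,195,5,"t26")
E
```

```text
t 32.8 pos [355.7 209.4 327.7] rot [-180.    -0.    -2.4] F [-0.   0.2  0.2] op 1.002
```

View pics/w26.png

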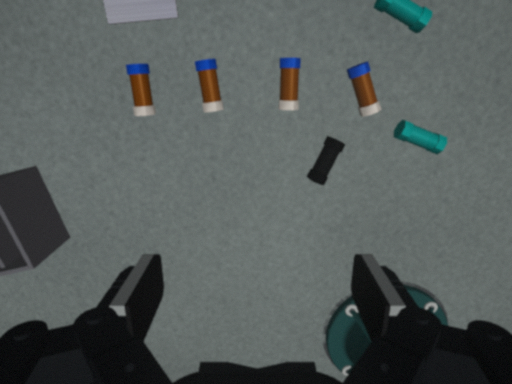

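View pics/t26.png

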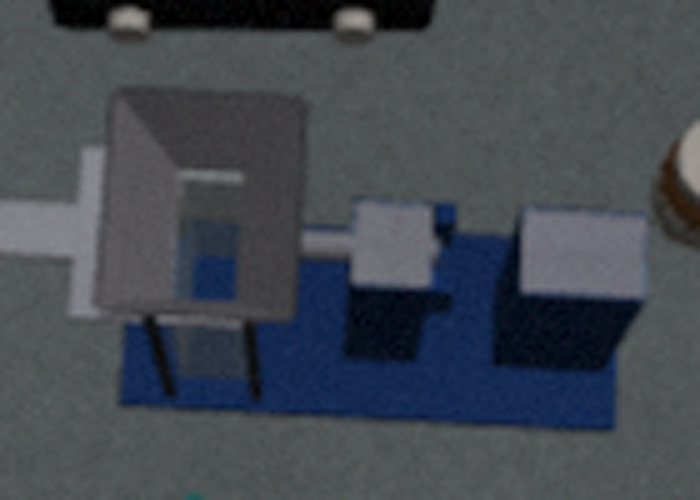

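```bash
cat > caps.py <<'E'
from h import *
def caps(f,amin=60,show=True):
    h=hsv(f);H,S,V=h[...,0],h[...,1],h[...,2]
    m=((H>5)&(H<18)&(S>130)&(V>40)).astype(np.uint8)
    n,l,s,c=cv2.connectedComponentsWithStats(m); out=[]
    for i in range(1,n):
        if s[i][4]<amin: continue
        ys,xs=np.nonzero(l==i); (cx,cy),(w,hh),a=cv2.minAreaRect(np.c_[xs,ys].astype(np.float32))
        P=np.array([onz(f,x,y,16)[:2] for x,y in zip(xs,ys)]); m_=P.mean(0); U=np.linalg.svd(P-m_,full_matrices=False)[2][0]
        if U[0]<0: U=-U
        ang=np.degrees(np.arctan2(U[1],U[0])); L=np.ptp((P-m_)@U)
        out.append((m_,ang,L)); 
        if show: print("px",c[i].round(),"pos",m_.round(1),"axis",round(ang,1),"len",round(L,1),"area",s[i][4])
    return out
E
python3 - <<'E'
from caps import *
caps(grab("wrist")); caps(grab("top"),30)
E
```

```text
px [289.  84.] pos [428.1 165.5] axis -3.1 len 37.5 area 503
px [209.  85.] pos [430.5 269.5] axis 5.3 len 38.2 area 507
px [141.  90.] pos [428.8 359.6] axis 0.5 len 38.2 area 532
px [364.  90.] pos [416.2  66.7] axis 20.6 len 37.9 area 490
px [330. 136.] pos [ 713.9 -263.4] axis 60.9 len 57.1 area 50
px [378. 216.] pos [ 470.1 -393.6] axis -68.9 len 33.3 area 78
px [150. 228.] pos [427.7 268.4] axis 7.8 len 35.8 area 92
px [186. 229.] pos [426.1 163.7] axis -4.8 len 35.2 area 87
px [220. 233.] pos [415.2  65.7] axis 18.0 len 35.0 area 86
```

Request:
drive_tool(targets=[[[0.071,-0.044,-0.04],-0.7,-1],[[0.071,-0.044,-0.08],-0.7,-1],[[0.071,-0.044,-0.12],-0.7,-1],[[0.071,-0.044,-0.16],-0.7,-1],[[0.071,-0.044,-0.2],-0.7,-1],[[0.071,-0.044,-0.24],-0.7,-1],[[0.071,-0.044,-0.24],-0.7,-1]])

```text
time: 33.7
eef_pos: [421.8, 163.8, 81.5]
eef_rot: [179.8, 0.8, -3.2]
force: [-0.9, -1.1, 0.3]
opening: 0.997
```

```bash
python3 - <<'E'
from caps import *
st(); f=grab("wrist","w27"); caps(f)
E
```

```text
t 33.7 pos [421.8 163.8  81.5] rot [179.8   0.8  -3.2] F [-0.9 -1.1  0.3] op 0.997
px [83. 12.] pos [543.8 253.9] axis -89.8 len 95.9 area 3144
px [255. 201.] pos [425.8 165.4] axis -3.0 len 41.0 area 1801
px [101. 205.] pos [429.1 268.5] axis -0.3 len 43.5 area 2092
px [403. 210.] pos [413.7  65.9] axis 23.1 len 42.8 area 1779
```

View pics/w27.png

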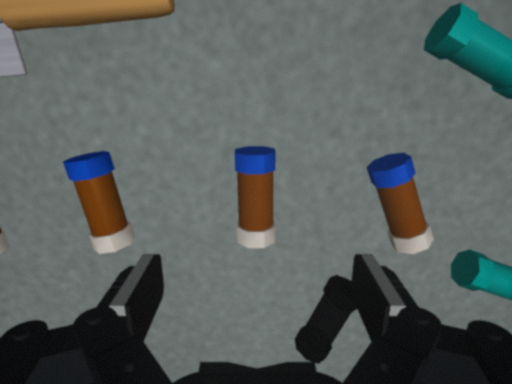

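Request:
drive_tool(targets=[[[0,0,-0.04],0,-1],[[0,0,-0.07],0,-1],[[0,0,-0.083],0,-1],[[0,0,-0.083],0,-1],[[0,0,-0.083],0,1],[[0,0,-0.083],0,1],[[0,0,-0.083],0,1],[[0,0,-0.083],0,1],[[0,0,-0.083],0,1],[[0,0,-0.083],0,1]], grip_force=50)

```text
time: 34.75
eef_pos: [427.5, 165.4, 5.9]
eef_rot: [-180.0, -0.1, -3.2]
force: [-1.5, -0.9, 5.3]
opening: 0.257
```

```bash
python3 - <<'E'
from caps import *
st(); f=grab("wrist","w28")
E
```

```text
t 34.75 pos [427.5 165.4   5.9] rot [-1.8e+02 -1.0e-01 -3.2e+00] F [-1.5 -0.9  5.3] op 0.257
```

View pics/w28.png

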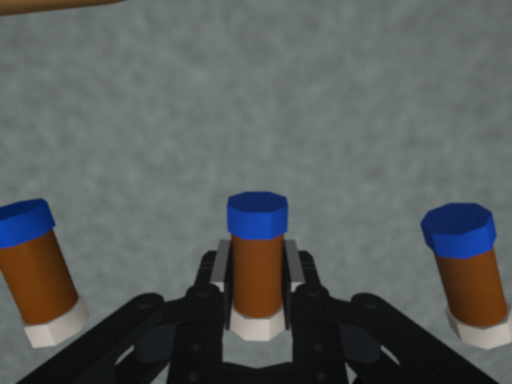

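Request:
drive_tool(targets=[[[0,0,0.03],0,1],[[0,0,0.07],0,1],[[0,0,0.11],0,1],[[0,0,0.16],0,1],[[0,0,0.21],0,1],[[0,0,0.255],0,1],[[0.03,-0.02,0.275],0.7,1],[[0.07,-0.045,0.275],0.7,1],[[0.11,-0.07,0.275],0.7,1],[[0.15,-0.095,0.275],0.7,1]])

```text
time: 35.8
eef_pos: [577.9, 69.3, 279.5]
eef_rot: [-180.0, 0.0, -2.5]
force: [-0.5, 0.7, -0.5]
opening: 0.259
```

Request:
drive_tool(targets=[[[0.03,-0.02,0],0,1],[[0.06,-0.036,0],0,1],[[0.0705,-0.038,0],0,1],[[0.0705,-0.038,0],0,1],[[0.0705,-0.038,0],0,1],[[0.0705,-0.038,0],0,1]])

```text
time: 36.4
eef_pos: [646.4, 32.8, 280.0]
eef_rot: [-180.0, 0.0, -2.5]
force: [-0.5, -0.6, -0.7]
opening: 0.257
```

```bash
python3 - <<'E'
from caps import *
st(); f=grab("wrist","w29"); s=grab("scene"); crop(s,180,130,300,260,5,"s29")
E
```

```text
t 36.4 pos [646.4  32.8 280. ] rot [-180.     0.    -2.5] F [-0.5 -0.6 -0.7] op 0.257
```

View pics/w29.png

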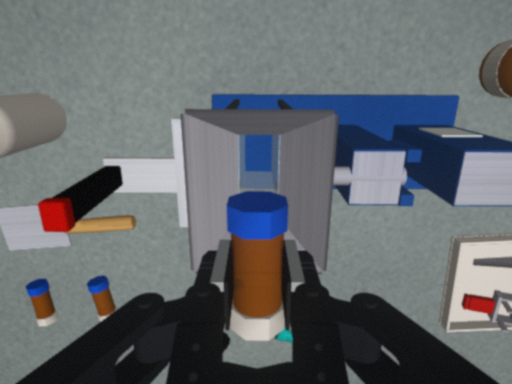

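View pics/s29.png

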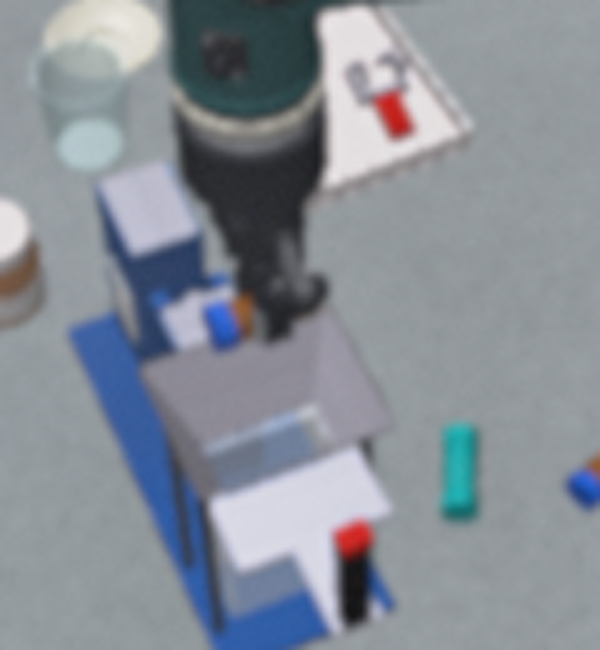

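```bash
python3 - <<'E'
from h import *
f=grab("wrist")
for u,v,z in [(183,111,205),(337,111,205),(190,270,205),(326,270,205),(240,136,154),(278,136,154)]: print(onz(f,u,v,z).round(1))
E
```

```text
[711.7  78.4 205. ]
[707.4 -20.1 205. ]
[594.5  86.7 205. ]
[590.  -15.9 205. ]
[685.4  45.9 154. ]
[684.   15.1 154. ]
```

Request:
drive_tool(targets=[[[0.0015,0,-0.03],0,1],[[0.0015,0,-0.06],0,1],[[0.0015,0,-0.08],0,1],[[0.0015,0,-0.087],0,1],[[0.0015,0,-0.087],0,1],[[0.0015,0,-0.087],0,1],[[0.0015,0,-0.087],0,0.3],[[0.0015,0,-0.087],0,0.15],[[0.0015,0,-0.087],0,0.1],[[0.0015,0,-0.087],0,0.1]])

```text
time: 37.55
eef_pos: [648.9, 32.2, 193.4]
eef_rot: [180.0, -0.1, -2.5]
force: [-0.6, -0.7, -0.2]
opening: 0.449
```

```bash
python3 - <<'E'
from caps import *
st(); f=grab("wrist","w30")
E
```

```text
t 37.55 pos [648.9  32.2 193.4] rot [ 1.8e+02 -1.0e-01 -2.5e+00] F [-0.6 -0.7 -0.2] op 0.449
```

View pics/w30.png

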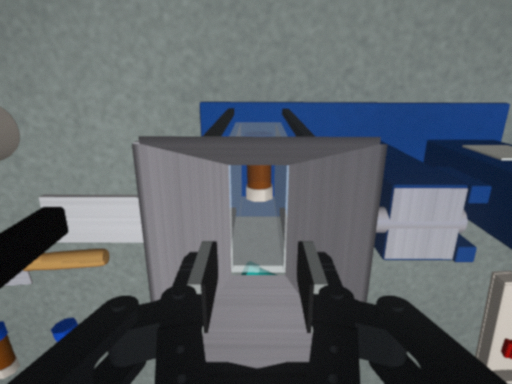

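Request:
drive_tool(targets=[[[0,0,0.04],0,0.1],[[0,0,0.09],0,0.1],[[-0.03,0.03,0.12],0,-1],[[-0.06,0.06,0.12],0,-1],[[-0.09,0.1,0.12],0,-1],[[-0.12,0.13,0.12],0,-1],[[-0.15,0.16,0.12],0,-1],[[-0.18,0.19,0.1],0,-1],[[-0.21,0.22,0.06],0,-1],[[-0.22,0.237,0.02],0,-1]])

```text
time: 38.6
eef_pos: [428.5, 270.2, 216.8]
eef_rot: [-179.8, -0.3, -2.4]
force: [0.9, 1.0, -0.1]
opening: 1.001
```

Request:
drive_tool(targets=[[[0,0,-0.04],0,-1],[[0,0,-0.08],0,-1],[[0,0,-0.08],0,-1],[[0,0,-0.08],0,-1]])

```text
time: 39.0
eef_pos: [429.3, 268.2, 135.2]
eef_rot: [180.0, 0.0, -2.6]
force: [0.5, 0.1, 0.7]
opening: 1.0
```

```bash
python3 - <<'E'
from caps import *
st(); f=grab("wrist","w31"); caps(f)
E
```

```text
t 39.0 pos [429.3 268.2 135.2] rot [180.    0.   -2.6] F [0.5 0.1 0.7] op 1.0
px [276.  24.] pos [547.7 250.6] axis -87.0 len 92.5 area 2855
px [256. 184.] pos [428.5 269.7] axis 4.6 len 40.3 area 1181
px [148. 190.] pos [427.2 359.6] axis -2.6 len 41.4 area 1256
px [498. 191.] pos [414.   68.7] axis 21.5 len 44.1 area 1115
```

View pics/w31.png

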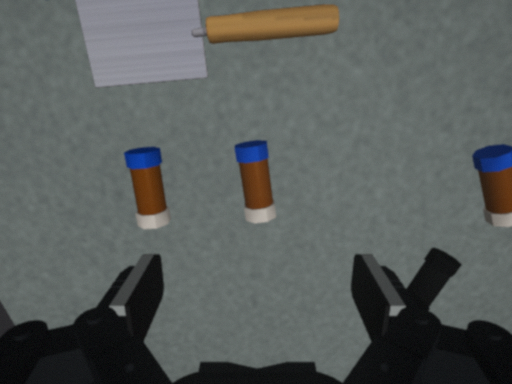

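Request:
drive_tool(targets=[[[-0.001,0.0015,-0.04],7.5,-1],[[-0.001,0.0015,-0.08],7.5,-1],[[-0.001,0.0015,-0.115],7.5,-1],[[-0.001,0.0015,-0.13],7.5,-1],[[-0.001,0.0015,-0.13],7.5,-1],[[-0.001,0.0015,-0.13],7.5,1],[[-0.001,0.0015,-0.13],7.5,1],[[-0.001,0.0015,-0.13],7.5,1],[[-0.001,0.0015,-0.13],7.5,1],[[-0.001,0.0015,-0.13],7.5,1]])

```text
time: 40.05
eef_pos: [429.3, 270.1, 6.3]
eef_rot: [-180.0, -0.1, 5.0]
force: [-0.3, -0.4, 5.7]
opening: 0.256
```

Request:
drive_tool(targets=[[[0,0,0],0,1],[[0,0,0.03],0,1],[[0,0,0.07],0,1],[[0,0,0.12],0,1],[[0,0,0.16],0,1],[[0,0,0.21],-4,1],[[0.02,-0.02,0.25],-7.5,1],[[0.05,-0.055,0.275],-7.5,1],[[0.08,-0.085,0.275],-7.5,1],[[0.11,-0.12,0.275],-7.5,1]])

```text
time: 41.05
eef_pos: [539.6, 149.0, 281.4]
eef_rot: [-179.9, -0.2, -2.5]
force: [0.2, 0.2, -0.4]
opening: 0.26
```

```bash
python3 - <<'E'
from caps import *
st(); f=grab("wrist","w32")
E
```

```text
t 41.05 pos [539.6 149.  281.4] rot [-179.9   -0.2   -2.5] F [ 0.2  0.2 -0.4] op 0.26
```

View pics/w32.png

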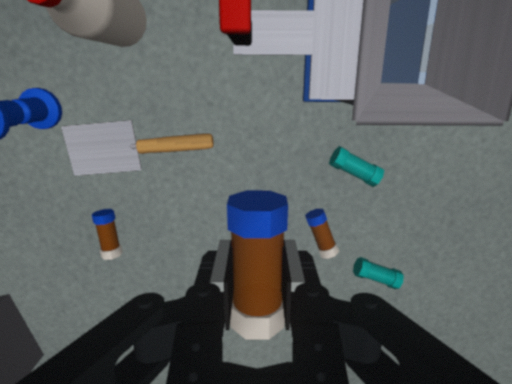

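Request:
drive_tool(targets=[[[0.03,-0.035,0],0,1],[[0.06,-0.07,0],0,1],[[0.09,-0.1,0],0,1],[[0.11,-0.117,0],0,1],[[0.11,-0.117,0],0,1],[[0.11,-0.117,-0.02],0,1],[[0.11,-0.117,-0.02],0,1],[[0.11,-0.117,-0.02],0,1]])

```text
time: 41.9
eef_pos: [647.4, 33.5, 259.1]
eef_rot: [-180.0, 0.1, -2.5]
force: [-0.2, -0.8, 0.3]
opening: 0.257
```

Request:
drive_tool(targets=[[[0.001,-0.001,-0.03],0,1],[[0.001,-0.001,-0.055],0,1],[[0.001,-0.001,-0.066],0,1],[[0.001,-0.001,-0.066],0,1],[[0.001,-0.001,-0.066],0,1],[[0.001,-0.001,-0.066],0,0.3],[[0.001,-0.001,-0.066],0,0.15],[[0.001,-0.001,-0.066],0,0.1],[[0.001,-0.001,-0.066],0,0.1],[[0.001,-0.001,-0.066],0,0.1]])

```text
time: 42.9
eef_pos: [649.4, 31.7, 194.1]
eef_rot: [180.0, -0.0, -2.5]
force: [0.6, -0.6, 0.2]
opening: 0.451
```

```bash
python3 - <<'E'
from caps import *
st(); f=grab("wrist","w33")
E
```

```text
t 42.9 pos [649.4  31.7 194.1] rot [180.   -0.   -2.5] F [ 0.6 -0.6  0.2] op 0.451
```

View pics/w33.png

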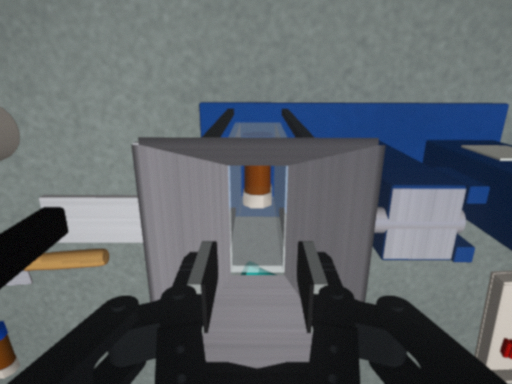

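Request:
drive_tool(targets=[[[0,0,0.04],0,0.1],[[0,0,0.09],0,0.1],[[-0.03,0.03,0.12],0,-1],[[-0.06,0.07,0.12],0,-1],[[-0.09,0.11,0.12],0,-1],[[-0.12,0.15,0.12],0,-1],[[-0.14,0.19,0.12],0,-1],[[-0.16,0.23,0.12],0,-1],[[-0.19,0.27,0.1],0,-1],[[-0.21,0.31,0.06],0,-1]])

```text
time: 43.95
eef_pos: [443.5, 335.0, 265.9]
eef_rot: [-179.7, -0.4, -2.5]
force: [0.8, -0.7, -0.4]
opening: 0.996
```

Request:
drive_tool(targets=[[[-0.012,0.018,-0.04],0,-1],[[-0.012,0.018,-0.08],0,-1],[[-0.012,0.018,-0.1],0,-1],[[-0.012,0.018,-0.1],0,-1],[[-0.012,0.018,-0.1],0,-1]])

```text
time: 44.45
eef_pos: [432.3, 350.6, 163.3]
eef_rot: [-180.0, -0.0, -2.6]
force: [0.5, -0.3, 1.0]
opening: 0.999
```

```bash
python3 - <<'E'
from caps import *
st(); f=grab("wrist","w34"); caps(f)
E
```

```text
t 44.45 pos [432.3 350.6 163.3] rot [-180.    -0.    -2.6] F [ 0.5 -0.3  1. ] op 0.999
px [376.  28.] pos [548.  252.2] axis -87.4 len 93.4 area 2437
px [248. 180.] pos [427.  360.3] axis 0.1 len 39.8 area 961
```

View pics/w34.png

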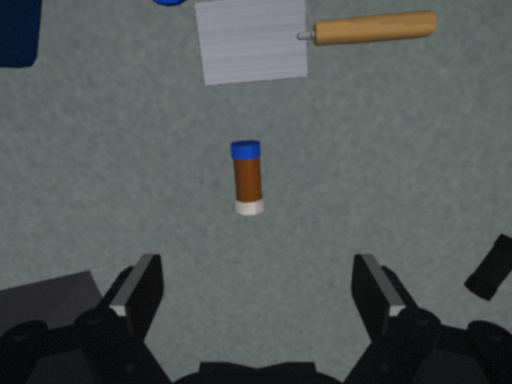

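```bash
python3 - <<'E'
from caps import *
f=grab("wrist")
for z in (0,50,80): print(onz(f,92,271,z).round())
E
```

```text
[329. 533.   0.]
[360. 503.  50.]
[378. 485.  80.]
```

Clear of the box. Descend onto it.

Request:
drive_tool(targets=[[[-0.0045,0.01,-0.04],2.5,-1],[[-0.0045,0.01,-0.09],2.5,-1],[[-0.0045,0.01,-0.13],2.5,-1],[[-0.0045,0.01,-0.157],2.5,-1],[[-0.0045,0.01,-0.157],2.5,-1],[[-0.0045,0.01,-0.157],2.5,1],[[-0.0045,0.01,-0.157],2.5,1],[[-0.0045,0.01,-0.157],2.5,1],[[-0.0045,0.01,-0.157],2.5,1],[[-0.0045,0.01,-0.157],2.5,1]])

```text
time: 45.55
eef_pos: [428.7, 361.3, 7.7]
eef_rot: [-179.9, -0.2, -0.0]
force: [0.6, 0.1, 5.3]
opening: 0.26
```

Request:
drive_tool(targets=[[[0,0,0],0,1],[[0,0,0.03],0,1],[[0,0,0.07],0,1],[[0,0,0.12],0,1],[[0,0,0.16],-1,1],[[0,0,0.21],-2.5,1],[[0.02,-0.03,0.25],-2.5,1],[[0.05,-0.065,0.275],-2.5,1],[[0.08,-0.105,0.275],-2.5,1],[[0.11,-0.145,0.275],-2.5,1]])

```text
time: 46.55
eef_pos: [535.5, 218.9, 282.8]
eef_rot: [-179.9, -0.2, -2.5]
force: [-0.2, 1.5, -0.8]
opening: 0.261
```

```bash
python3 - <<'E'
from caps import *
st(); f=grab("wrist","w35")
E
```

```text
t 46.55 pos [535.5 218.9 282.8] rot [-179.9   -0.2   -2.5] F [-0.2  1.5 -0.8] op 0.261
```

View pics/w35.png

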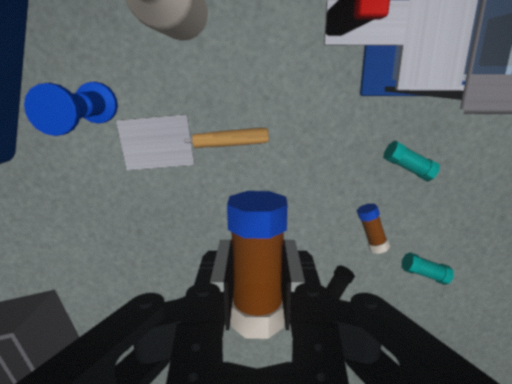

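Request:
drive_tool(targets=[[[0.03,-0.035,0],0,1],[[0.05,-0.075,0],0,1],[[0.07,-0.115,0],0,1],[[0.09,-0.155,0],0,1],[[0.111,-0.184,0],0,1],[[0.111,-0.184,-0.01],0,1],[[0.111,-0.184,-0.02],0,1],[[0.111,-0.184,-0.02],0,1],[[0.111,-0.184,-0.02],0,1]])

```text
time: 47.5
eef_pos: [644.5, 37.4, 260.2]
eef_rot: [-180.0, 0.1, -2.4]
force: [-0.4, 0.3, 0.2]
opening: 0.26
```

Request:
drive_tool(targets=[[[0.004,-0.0055,-0.03],0,1],[[0.004,-0.0055,-0.055],0,1],[[0.004,-0.0055,-0.067],0,1],[[0.004,-0.0055,-0.067],0,1],[[0.004,-0.0055,-0.067],0,1]])

```text
time: 48.0
eef_pos: [649.6, 31.0, 195.1]
eef_rot: [180.0, -0.1, -2.5]
force: [-0.1, 0.2, 0.7]
opening: 0.256
```

Request:
drive_tool(targets=[[[0,0.001,-0.001],0,0.3],[[0,0.001,-0.001],0,0.15],[[0,0.001,-0.001],0,0.1],[[0,0.001,-0.001],0,0.1],[[0,0.001,-0.001],0,0.1]])

```text
time: 48.5
eef_pos: [649.5, 31.3, 193.0]
eef_rot: [180.0, -0.0, -2.5]
force: [-0.3, -0.4, -0.1]
opening: 0.449
```

```bash
python3 - <<'E'
from caps import *
st(); f=grab("wrist","w36")
E
```

```text
t 48.5 pos [649.5  31.3 193. ] rot [180.   -0.   -2.5] F [-0.3 -0.4 -0.1] op 0.449
```

View pics/w36.png

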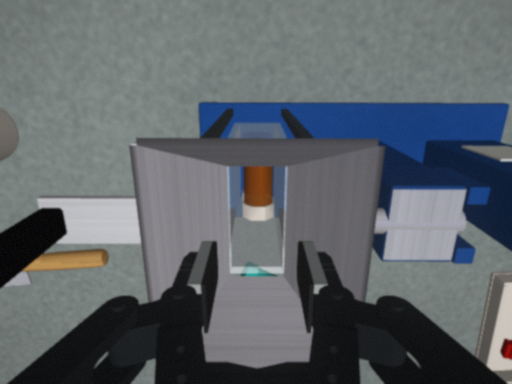

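Request:
drive_tool(targets=[[[0,0,0.04],0,0.1],[[0,0,0.09],0,0.1],[[-0.03,0,0.12],5,-1],[[-0.07,0.01,0.12],12,-1],[[-0.11,0.02,0.12],20,-1],[[-0.15,0.03,0.1],23.5,-1],[[-0.19,0.035,0.06],23.5,-1],[[-0.22,0.035,0.02],23.5,-1],[[-0.234,0.035,-0.02],23.5,-1],[[-0.234,0.035,-0.06],23.5,-1]])

```text
time: 49.55
eef_pos: [412.9, 66.5, 131.2]
eef_rot: [180.0, -0.0, 21.0]
force: [0.2, -0.0, -0.8]
opening: 1.0
```

Request:
drive_tool(targets=[[[0,0,0],0,-1],[[0,0,0],0,-1],[[0,0,0],0,-1]])

```text
time: 49.85
eef_pos: [417.8, 66.3, 135.9]
eef_rot: [179.9, -0.3, 20.9]
force: [-0.1, 0.7, 0.2]
opening: 0.999
```

```bash
python3 - <<'E'
from caps import *
st(); f=grab("wrist","w37"); caps(f)
E
```

```text
t 49.85 pos [417.8  66.3 135.9] rot [179.9  -0.3  20.9] F [-0.1  0.7  0.2] op 0.999
px [257. 187.] pos [415.4  65.9] axis 20.3 len 40.2 area 1158
```

View pics/w37.png

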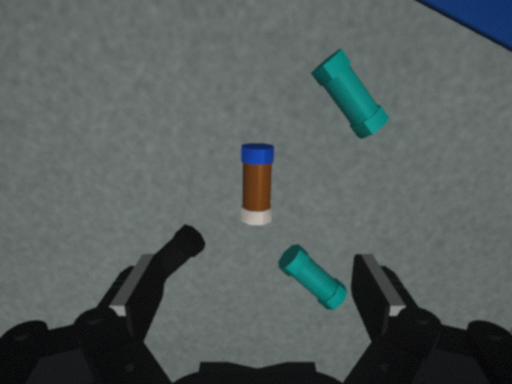

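Request:
drive_tool(targets=[[[0,0,-0.04],0,-0.4],[[0,0,-0.08],0,-0.4],[[0,0,-0.115],0,-0.4],[[0,0,-0.128],0,-0.4],[[0,0,-0.128],0,-0.4],[[0,0,-0.128],0,1],[[0,0,-0.128],0,1],[[0,0,-0.128],0,1],[[0,0,-0.128],0,1],[[0,0,-0.128],0,1]])

```text
time: 50.9
eef_pos: [417.7, 66.4, 7.2]
eef_rot: [179.9, -0.3, 21.0]
force: [-0.6, -0.6, 6.8]
opening: 0.263
```

Request:
drive_tool(targets=[[[0,0,0],0,1],[[0,0,0.03],0,1],[[0,0,0.07],0,1],[[0,0,0.12],-6,1],[[0,0,0.16],-13,1],[[0,0,0.21],-20,1],[[0.02,-0.01,0.25],-23.4,1],[[0.06,-0.015,0.275],-23.4,1],[[0.1,-0.02,0.275],-23.4,1],[[0.14,-0.025,0.275],-23.4,1]])

```text
time: 51.9
eef_pos: [557.2, 41.1, 282.2]
eef_rot: [-180.0, -0.3, -2.4]
force: [-0.4, 0.2, -0.0]
opening: 0.257
```

```bash
python3 - <<'E'
from caps import *
st(); f=grab("wrist","w38")
E
```

```text
t 51.9 pos [557.2  41.1 282.2] rot [-180.    -0.3   -2.4] F [-0.4  0.2 -0. ] op 0.257
```

View pics/w38.png

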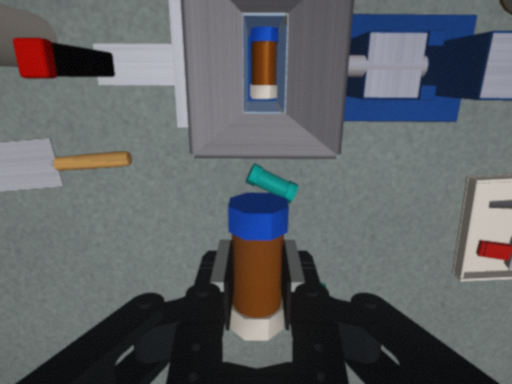

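Request:
drive_tool(targets=[[[0.03,-0.003,0],0,1],[[0.06,-0.006,0],0,1],[[0.09,-0.009,0],0,1],[[0.092,-0.009,-0.01],0,1],[[0.092,-0.009,-0.02],0,1],[[0.092,-0.009,-0.02],0,1],[[0.092,-0.009,-0.02],0,1]])

```text
time: 52.65
eef_pos: [646.2, 32.6, 259.8]
eef_rot: [180.0, 0.0, -2.4]
force: [-0.0, -0.1, -0.5]
opening: 0.258
```

Request:
drive_tool(targets=[[[0.001,-0.0005,-0.03],0,1],[[0.001,-0.0005,-0.055],0,1],[[0.001,-0.0005,-0.067],0,1],[[0.001,-0.0005,-0.067],0,1],[[0.001,-0.0005,-0.067],0,1]])

```text
time: 53.15
eef_pos: [648.6, 31.9, 194.2]
eef_rot: [180.0, -0.1, -2.4]
force: [0.1, 1.0, -0.4]
opening: 0.257
```

Request:
drive_tool(targets=[[[0,0,-0.001],0,0.3],[[0,0,-0.001],0,0.15],[[0,0,-0.001],0,0.1],[[0,0,-0.001],0,0.1],[[0,0,-0.001],0,0.1]])

```text
time: 53.65
eef_pos: [648.4, 31.8, 191.9]
eef_rot: [180.0, -0.0, -2.4]
force: [-0.0, 0.4, -0.3]
opening: 0.449
```

Request:
drive_tool(targets=[[[0,0,0.04],0,0.1],[[0,0,0.09],0,0.1],[[-0.03,0,0.12],0,-1],[[-0.06,0,0.12],0,-1],[[-0.06,0,0.12],0,-1],[[-0.06,0,0.12],0,-1]])

```text
time: 54.25
eef_pos: [588.2, 31.9, 312.0]
eef_rot: [180.0, -0.1, -2.4]
force: [0.3, -0.3, -0.2]
opening: 1.003
```

```bash
python3 - <<'E'
from caps import *
st(); f=grab("wrist","w39"); s=grab("scene"); crop(s,180,130,300,260,5,"s39"); crop(f,150,0,400,200,3,"w39c")
caps(grab("top"),30)
E
```

```text
t 54.25 pos [588.2  31.9 312. ] rot [ 1.8e+02 -1.0e-01 -2.4e+00] F [ 0.3 -0.3 -0.2] op 1.003
px [330. 136.] pos [ 713.3 -262.8] axis 63.6 len 58.6 area 61
px [233. 146.] pos [680.   33.8] axis 4.6 len 45.4 area 101
px [378. 216.] pos [ 470.3 -393.7] axis -71.4 len 31.7 area 75
```

View pics/w39c.png

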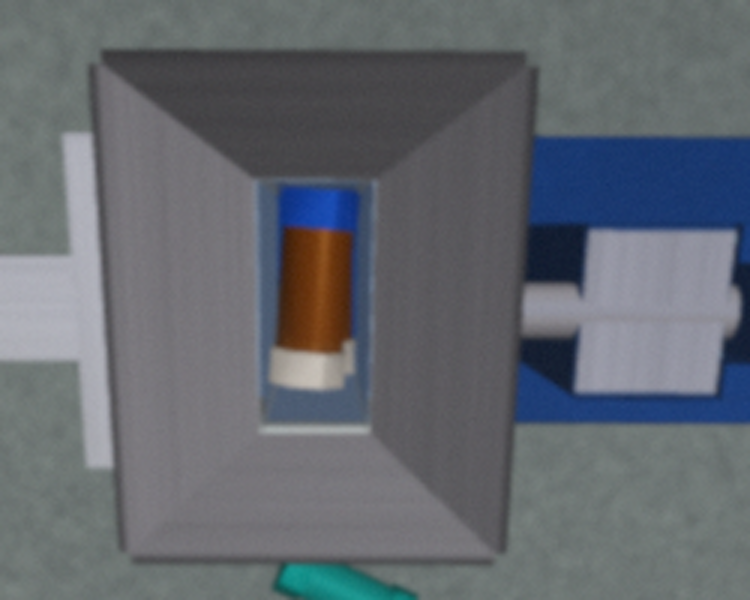

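View pics/s39.png

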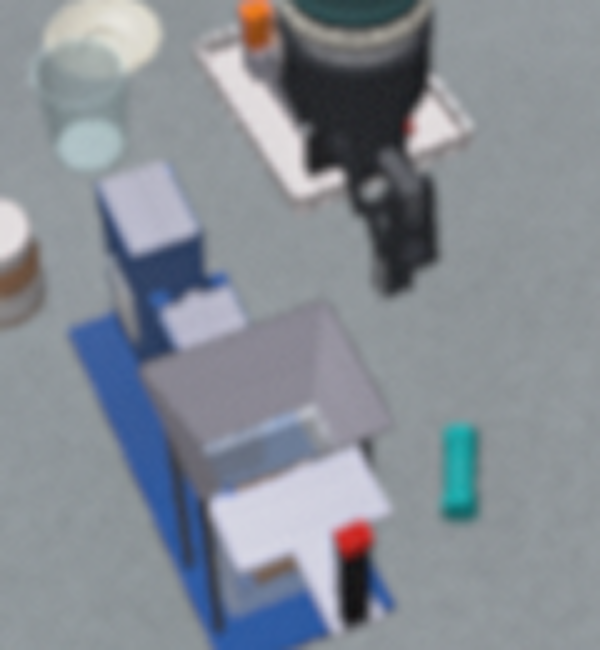

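Request:
drive_tool(targets=[[[0.01,0.03,0],8,-1],[[0.03,0.06,0],16,-1],[[0.045,0.09,0],24,-1],[[0.064,0.125,0],32,-1],[[0.064,0.125,0],40,-1],[[0.064,0.125,0],48,-1],[[0.064,0.125,0],56,-1],[[0.064,0.125,0],64,-1],[[0.064,0.125,0],72,-1],[[0.064,0.125,0],80,-1]])

```text
time: 55.4
eef_pos: [653.1, 156.9, 310.0]
eef_rot: [-179.9, 0.0, 77.9]
force: [-0.3, -0.4, 0.1]
opening: 0.997
```

Request:
drive_tool(targets=[[[0,0,0],8,-1],[[0,0,0],9.9,-1],[[0,0,0],9.9,-1],[[0,0,0],9.9,-1]])

```text
time: 55.8
eef_pos: [652.8, 156.9, 310.6]
eef_rot: [-179.9, 0.0, 87.4]
force: [-0.3, -0.7, -0.2]
opening: 1.003
```

```bash
python3 - <<'E'
from h import *
st()
f=grab("wrist","w40")
h=hsv(f);H,S,V=h[...,0],h[...,1],h[...,2]
for c,s in blobs(f,((H<4)|(H>174))&(S>140)&(V>60)): print(c,s,onz(f,*c,239))
E
```

```text
t 55.8 pos [652.8 156.9 310.6] rot [-179.9    0.    87.4] F [-0.3 -0.7 -0.2] op 1.003
[297.5, 6.2] [282, 0, 34, 16, 406] [682.6452136  277.35757158 239.        ]
[259.9, 202.6] [246, 191, 28, 24, 613] [656.04909584 158.10436001 239.        ]
```

View pics/w40.png

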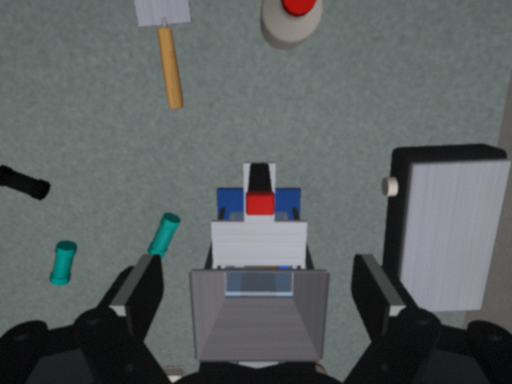

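Request:
drive_tool(targets=[[[0.0017,0.0005,-0.03],0,-1],[[0.0017,0.0005,-0.06],0,-1],[[0.0017,0.0005,-0.085],0,-1],[[0.0017,0.0005,-0.102],0,-1],[[0.0017,0.0005,-0.102],0,-1],[[0.0017,0.0005,-0.102],0,1],[[0.0017,0.0005,-0.102],0,1],[[0.0017,0.0005,-0.102],0,1],[[0.0017,0.0005,-0.102],0,1],[[0.0017,0.0005,-0.102],0,1]], grip_force=60)

```text
time: 56.85
eef_pos: [654.5, 157.4, 211.0]
eef_rot: [179.9, -0.0, 87.4]
force: [1.3, 0.4, 2.9]
opening: 0.197
```

Request:
drive_tool(targets=[[[0,0,0],0,1],[[-0.0002,-0.005,0],0,1],[[-0.0005,-0.011,0],0,1],[[-0.0007,-0.017,0],0,1],[[-0.001,-0.023,0],0,1],[[-0.0013,-0.029,0],0,1],[[-0.0015,-0.035,0],0,1],[[-0.0018,-0.041,0],0,1],[[-0.002,-0.046,0],0,1],[[-0.0021,-0.048,0],0,1]])

```text
time: 57.85
eef_pos: [652.3, 111.4, 211.0]
eef_rot: [179.9, -0.3, 87.5]
force: [1.4, 11.0, 5.0]
opening: 0.197
```

Request:
drive_tool(targets=[[[0,0,0],0,1],[[0,0,0],0,1],[[0,0,0],0,1]])

```text
time: 58.15
eef_pos: [652.3, 111.4, 211.0]
eef_rot: [179.9, -0.3, 87.6]
force: [1.1, 7.9, 6.5]
opening: 0.2
```

```bash
python3 - <<'E'
from h import *
st()
f=grab("wrist","w41")
E
```

```text
t 58.15 pos [652.3 111.4 211. ] rot [179.9  -0.3  87.6] F [1.1 7.9 6.5] op 0.2
```

View pics/w41.png

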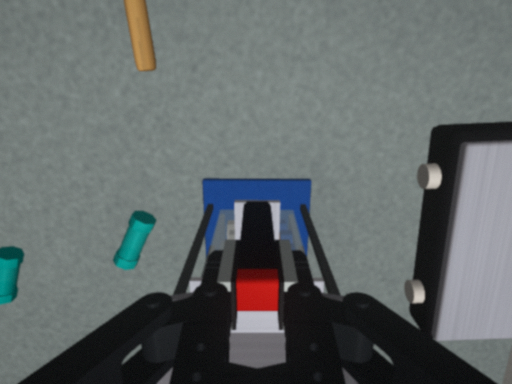

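Request:
drive_tool(targets=[[[0,0.001,0],0,0.3],[[0,0.001,0],0,-0.5],[[0,0.001,0],0,-1],[[0,0.001,0],0,-1],[[0,0.001,0.03],0,-1],[[0,0.001,0.08],0,-1],[[0,0.001,0.12],0,-1],[[-0.05,0.0,0.12],0,-1],[[-0.1,0.0,0.12],0,-1],[[-0.15,0.0,0.12],0,-1]])

```text
time: 59.2
eef_pos: [501.0, 108.9, 329.4]
eef_rot: [-180.0, 0.0, 87.4]
force: [-0.5, 0.3, 0.4]
opening: 0.999
```

Request:
drive_tool(targets=[[[-0.15,0,0],0,-1],[[-0.15,0,0],0,-1],[[-0.15,0,0],0,-1],[[-0.15,0,0],0,-1],[[-0.15,0,0],0,-1],[[-0.15,0,0],0,-1],[[-0.15,0,0],0,-1]])

```text
time: 59.9
eef_pos: [353.1, 109.2, 329.2]
eef_rot: [-179.9, 0.0, 87.4]
force: [0.3, 0.2, -0.5]
opening: 0.996
```

```bash
python3 - <<'E'
from caps import *
st()
t=grab("top","t42"); s=grab("scene","s42"); crop(t,190,95,400,265,3.7,"t42c"); crop(s,180,100,300,270,3.5,"s42c")
for n,F in (("t",t),("s",s)):
    h=hsv(F);H,S,V=h[...,0],h[...,1],h[...,2]
    print(blobs(F,((H<4)|(H>174))&(S>140)&(V>60)))
caps(t,30)
E
```

```text
t 59.9 pos [353.1 109.2 329.2] rot [-179.9    0.    87.4] F [ 0.3  0.2 -0.5] op 0.996
[([132.3, 125.4], [128, 121, 11, 10, 81]), ([198.0, 129.2], [195, 126, 7, 8, 48]), ([339.9, 240.0], [334, 237, 13, 7, 90])]
[([258.3, 152.3], [256, 149, 6, 8, 32]), ([243.4, 224.7], [241, 222, 6, 7, 33]), ([262.2, 300.6], [258, 296, 9, 10, 76])]
px [329. 136.] pos [ 713.4 -261.8] axis 60.2 len 57.1 area 55
px [378. 216.] pos [ 470.3 -393.7] axis -71.1 len 31.8 area 75
```

View pics/t42c.png

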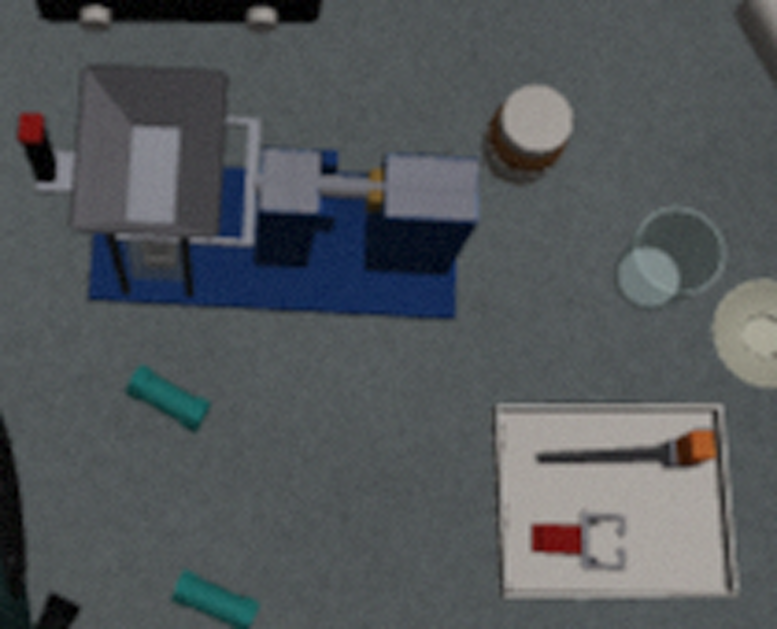

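View pics/s42.png

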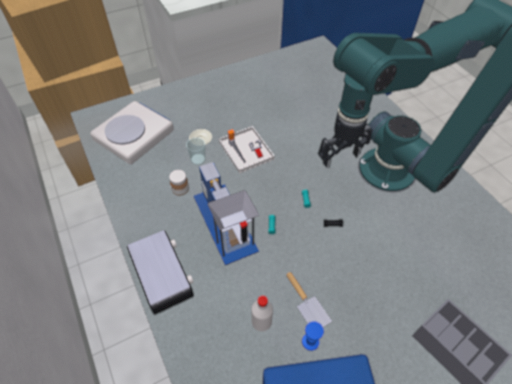

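View pics/s42c.png

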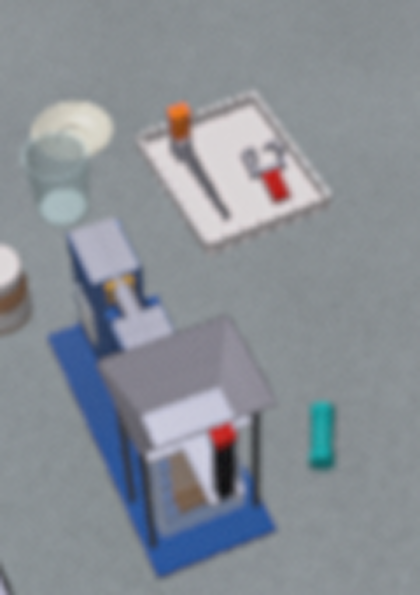

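```bash
python3 -c "
from plant import robot
print(robot.close_job())"
```

```text
the job is handed in; nothing more can be done
None
```

The job is done and handed in after about 60 s of robot time. The hand-in reports no verdict, so what follows rests on my own checks.

**What I did**
- I slid the wedge under the clip's bow along the rod until the clip sprang up and tipped forward. By my estimate it stood about 23 mm above its seat, with no finger near it.
- I then laid the clip and the wedge in the white tray and pulled the shutter open; it stopped after about 46 mm of travel.
- All four amber capsules went into the funnel one by one, and I pushed the shutter shut again to its stop.

**Last checks**
- **Shutter:** the handle is back at its starting pixel in both fixed cameras, to within 0.3 px.
- **Capsules:** no amber capsule is left on the bench. Three of the drops I saw land; all four are visible as a stack in the well. I could not measure the top capsule's height exactly, but a rough estimate put it well below the mouth.
- **Tray:** the clip and the wedge both lie inside its walls.
- **Bystanders:** those in view look undisturbed.
- **Robot:** the gripper is empty, in free air and touching nothing.

**Checks that disagreed**
- The wrist camera and the overhead camera differed by about 10 mm on the tray's position in x. At the time I took that wrist picture, the arm was still moving. I left margins of about 2 cm or more along the wedge.
- The feeder's base-plate corners fitted about 5 pixels off from its other points. I left them out and used the block tops instead.

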